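Clamp up a crevice-corrosion stack to the set torque

TASK

Build the crevice-corrosion stack on the clamp stand: thread every metal coupon on the bench onto the white post, in any order, with a white washer under and over each one, so that no coupon touches another coupon, the seat or the clamp foot (a spare washer may stay on the table). Then swing the arm over the post against its stop and turn the blue torque knob clockwise until the foot presses on the stack and the clutch clicks for the first time; stop at that click, a second one over-tightens. Leave the red-lidded jar standing where it is.

Things in the scene. Friction and masses are not known exactly. Their poses are not given: they have to be found in the camera images.
- seat_centre (a point): centre of the top face of the round steel seat of the clamp stand, where the first ring comes to rest: 12 mm above the table, on the axis of the post. z up; x points from the post to the column (at yaw 0, away from the robot)
- seat: the round steel seat disc itself, 46 mm across, round the foot of the post
- post_top (a point): tip of the white insulated locating post: fixed, upright, 12 mm diameter with a tapered tip (7 mm across at the very top), rising 60 mm above the seat (72 mm above the table). The grey base plate under it is 150 x 74 x 9 mm and reaches 38 mm in front of the post axis and 112 mm behind it
- pivot_top (a point): top (137 mm up) of the stand's steel column (20 mm diameter, 33 mm at the arm's collar); its upright axis, 85 mm behind the post axis, is the hinge of the swing arm. Round about: a stereo microscope 0.39 m tall to the right (about x 0.15 to 0.42, y -0.30 to -0.08; lift the arm well clear of it) and a balance 0.10 m tall to the left (x 0.28 to 0.48, y 0.19 to 0.42)
- clamp_arm (a joint): angle of the aluminium swing arm on the column (rad): 0 = against its stop, with the knob and foot exactly over the post; it grows as the arm swings away anticlockwise (seen from above), to 2.75. It stays where it is left (about 0.1 Nm of hinge friction). The arm bar is 20 mm wide and lies 101 to 115 mm above the table
- pin_grip (a point): middle of the upright black grip pin at the outer end of the swing arm: 12 mm diameter, 40 mm tall (115 to 155 mm above the table), 147 mm from the hinge axis and 62 mm beyond the knob's axis. The arm is swung by it
- knob_grip (a point): middle of the round blue ribbed torque knob: 39 mm diameter, 31 mm tall (124 to 155 mm above the table), over the post when the arm is closed; it stays at this height. Clockwise from above lowers the foot 5 mm per rad at 0.07 Nm; once on the stack it stiffens within 0.3 rad to the set torque. Turns add up over several grasps; let go after the click, it backs off under 0.1 rad and stays
- torque_knob (a joint): slip of the knob in its preset clutch (rad), clockwise: 0 while knob and drive turn together; at about 0.2 Nm the knob slips over one detent and snaps on to about 0.5 (30 degrees): that is one click, felt as a rise and sudden drop of the torque and seen as the white mark on the knob stepping on to the next black line of the ring below it. A second click would bring 1.05
- foot: the dark steel bell foot under the arm, 32 mm across, 20 mm bore that passes over the post
- foot_face (a point): centre of the lower face of the foot: 76 mm above the table when raised (64 mm above the seat); it can go down 30 mm
- washer_1_centre (a point): white plastic (PTFE) washer, a flat ring 36 mm outside diameter, 16 mm hole, 8 mm thick, 18 g, lying flat; this point is its centre (half-way up, on the axis)
- washer_2_centre (a point): white plastic (PTFE) washer, a flat ring 36 mm outside diameter, 16 mm hole, 8 mm thick, 18 g, lying flat; this point is its centre (half-way up, on the axis)
- washer_3_centre (a point): white plastic (PTFE) washer, a flat ring 36 mm outside diameter, 16 mm hole, 8 mm thick, 18 g, lying flat; this point is its centre (half-way up, on the axis)
- washer_4_centre (a point): white plastic (PTFE) washer, a flat ring 36 mm outside diameter, 16 mm hole, 8 mm thick, 18 g, lying flat; this point is its centre (half-way up, on the axis)
- coupon_steel_centre (a point): steel test coupon, a flat steel-coloured metal ring 40 mm outside diameter, 16 mm hole, 8 mm thick, 60 g, lying flat (may be absent: two or three coupons are on the bench); this point is its centre (half-way up, on the axis)
- coupon_steel: the same coupon; origin at the centre of its underside
- coupon_brass_centre (a point): brass test coupon, a flat brass-coloured metal ring 40 mm outside diameter, 16 mm hole, 8 mm thick, 60 g, lying flat (may be absent: two or three coupons are on the bench); this point is its centre (half-way up, on the axis)
- coupon_brass: the same coupon; origin at the centre of its underside
- coupon_copper_centre (a point): copper test coupon, a flat copper-coloured metal ring 40 mm outside diameter, 16 mm hole, 8 mm thick, 60 g, lying flat (may be absent: two or three coupons are on the bench); this point is its centre (half-way up, on the axis)
- coupon_copper: the same coupon; origin at the centre of its underside
- wash_vial: small white jar with red lid, 44 mm across, 48 mm tall: bystander
Mind the look-alikes: they are no part of the job. What is shaped like the coupon_steel but green is not meant.

How it is judged:
By the outcome, as a careful person would: the job done as asked, in the order asked, and still so for the second after the job is handed in, with the robot touching nothing.
Of coupon_steel, coupon_brass, coupon_copper only 2 to 3 are there at a start; the rules pass over those that are not, and their reading is None.
At some moment in a run one of washer_1, washer_2, washer_3, washer_4, coupon_steel, coupon_brass, coupon_copper may be knocked a few centimetres aside while the robot is not near it.
Once in a run the grip may slacken for a moment while it holds something.
It also fails if it takes over 210 s, if anything falls off the work surface, if the arm or the gripper's body presses on something with over 40 N, if the wrist force passes 120 N, or if a joint passes its speed limit or range.

ROBOT

A 6-joint arm with a two-finger parallel gripper is mounted at the origin on the work surface; the furniture and walls round the work are solid. World frame = base frame: x ahead of the robot, y to its left, z up, the work surface at z = 0. Lengths are in m, angles in rad, forces in N, time in s.
With the tool pointing down it reaches from about 0.25 to 0.775 m from the base axis. Payload 4 kg.
Tool frame: the origin (TCP) lies midway between the tips of the shut fingers; the grasp point (between the pads) lies 19 mm behind it; y points along the fingers, z is the direction in which the jaws open and shut, and the axes are right-handed (so a half turn about y gives the same grasp; the last joint's range is limited). The gripper opens to 85 mm and grips with 20 to 120 N. Pads are 22 mm wide; open, the fingers measure 114 mm over their backs; the gripper's body (76 mm by 85 mm) begins 54 mm behind the grasp point. The pads swing forward as they close: fully open they stand 13 mm farther back than shut.
Start: joints at [-1.219, 0.087, 1.371, -0, 1.684, -0.103], TCP at [0.242, -0.494, 0.231] pointing down, gripper open.
Joint ranges: [-3.1, 3.1], [-0.76, 2.03], [0.27, 2.55], [-1.08, 4.22], [0.17, 2.65], [-2.57, 2.57]. Speed limits (rad/s): [2.79, 2.79, 3.14, 3.14, 3.14, 3.14].

INTERFACE

Orientations are given as a unit quaternion [w, x, y, z].
In Python, from station import manip, move_gripper, solve_ik, readout, cams, order gives the robot as it stands. The module is installed in compiled form; this text tells all that it offers. Calls block until the motion is done:
- manip.move_ptp(position, orientation): joint-space move of the TCP to a pose.
- manip.move_l(position, frame=None, max_speed=0.15, force_limit=None): straight line of the TCP; frame=None keeps the orientation; max_speed is the mean speed in m/s. With force_limit (N) it stops when the force on the tool has changed by that much, and returns True; else False.
- manip.goto_joints(angles): joint-space move.
- move_gripper(opening, grip_force=None): opening from 0.0 (shut) to 1.0 (fully open); grip_force is the grip in N (None keeps the last); returns when the fingers have stopped.
- manip.hold(seconds).
- solve_ik(position, orientation): joint angles nearest the present ones, or None.
- readout.observe(): the state.
- cams.camera(name): name is "side" or "top" or "wrist"; returns the picture (480x640x3 uint8, red, green, blue); there is no depth.
- cams.camera_params(name): a dict with "mtx" (3x3 intrinsics, pixels), "R" (3x3) and "t" (3): a world point X has camera coordinates R X + t; the wrist camera has in their place "tool_from_camera" (4x4, takes a point from camera to tool coordinates, whose origin is the TCP and whose axes are the tool frame's). Camera axes: x right, y down, z forward; pixel columns grow to the right and rows downward; lengths in m; the calibration is good to about 2 mm. A picture is of the moment at which its call begins: read the wrist's pose just before it. camera_params takes no time and is no camera call.
A pose or a line that the arm cannot do raises manip.PlanningError and nothing moves.
- order.sign_off(): hands the job in, once; it reports no verdict.
The state is a dict: "time_s": time; "qpos": joint angles; "dq": joint speeds; "tau": joint torques, N m; "tcp_pos": TCP position; "ee_rot": TCP orientation; "wrist_force": force on the tool from outside, world axes, zero at the start; "wrist_torque": the same for the moment, N m; "gripper_width": opening from 0.0 (shut) to 1.0 (fully open).
Only numpy, scipy, OpenCV 4.12 (cv2) and the standard library are available. Lean on these libraries where they do the work, as an engineer would, in place of code of your own. Each camera call takes 0.05 s, during which the arm holds its last target.

## Working session

There is one attempt and no reset: what is moved stays moved. The work goes in short steps, each a Python script; the robot and the scene stay as the last script left them, time stands still between calls to the robot, and variables do not carry over. Pictures are saved under pics/ and viewed, and the job is handed in when it is done.

```bash
mkdir -p pics; ls
python3 - <<'E'
from station import manip, move_gripper, solve_ik, readout, cams, order
import cv2, numpy as np
s=readout.observe()
for k,v in s.items(): print(k,np.round(v,3))
for n in ["side","top","wrist"]:
    cv2.imwrite(f"pics/a_{n}.png",cams.camera(n)[:,:,::-1])
    p=cams.camera_params(n); print(n,{k:np.round(v,4).tolist() for k,v in p.items()})
E
```

```text
pics
time_s 0.0
qpos [-1.219  0.088  1.372  0.     1.684 -0.103]
dq [-0.001  0.001  0.001 -0.    -0.001  0.001]
tau [-1.0000e-03 -3.5187e+01 -3.1327e+01 -0.0000e+00  1.1000e-02  0.0000e+00]
tcp_pos [ 0.241 -0.494  0.23 ]
ee_rot [ 0.159 -0.16   0.69  -0.688]
wrist_force [-0.729  0.465  0.437]
wrist_torque [-0.022 -0.043  0.021]
gripper_width 1.005
side {'mtx': [[472.8788, 0.0, 313.1383], [0.0, 472.8788, 239.5983], [0.0, 0.0, 1.0]], 'R': [[-0.8907, -0.4544, 0.0085], [-0.3082, 0.5901, -0.7462], [0.3341, -0.6673, -0.6657]], 't': [0.4314, 0.2693, 0.7465]}
top {'mtx': [[590.0812, 0.0, 321.2672], [0.0, 590.0812, 237.9375], [0.0, 0.0, 1.0]], 'R': [[-0.0211, -0.9996, 0.0164], [-0.9924, 0.0189, -0.1219], [0.1216, -0.0189, -0.9924]], 't': [-0.0884, 0.5215, 1.1672]}
wrist {'mtx': [[416.2033, 0.0, 319.635], [0.0, 416.2033, 243.2287], [0.0, 0.0, 1.0]], 'tool_from_camera': [[0.0005, 0.9574, 0.2886, -0.0741], [0.0004, -0.2886, 0.9574, -0.1423], [1.0, -0.0003, -0.0006, 0.0006], [0.0, 0.0, 0.0, 1.0]]}
```

View pics/a_top.png

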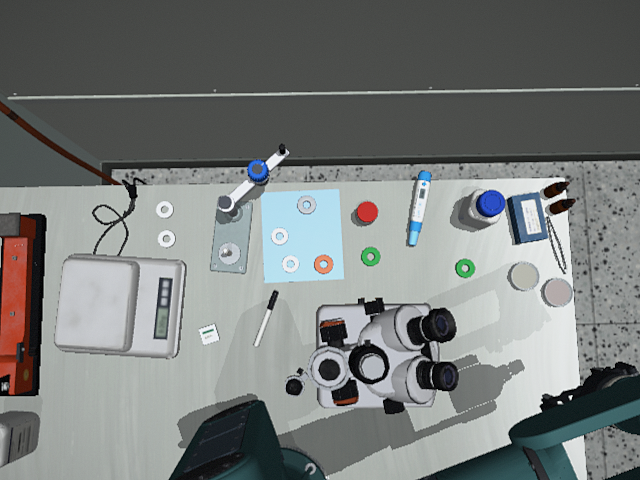

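View pics/a_side.png

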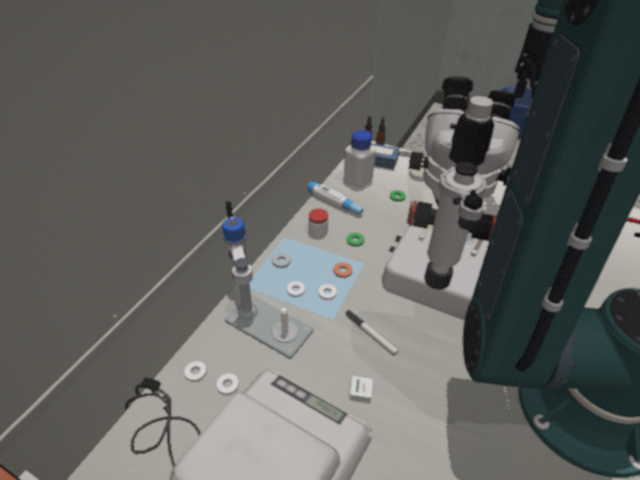

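View pics/a_wrist.png

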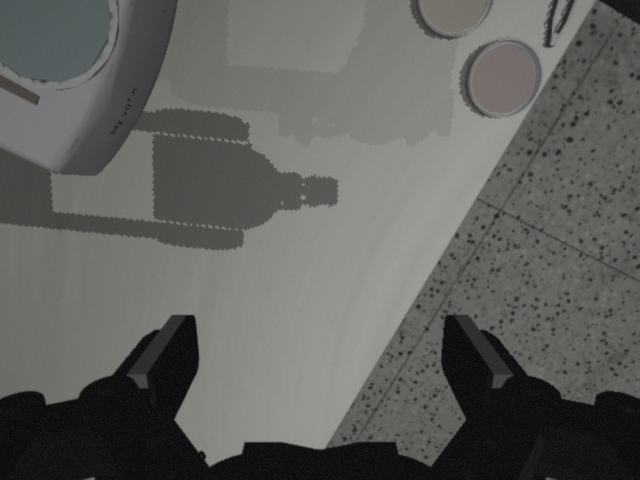

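```bash
cat > h.py <<'E'
import cv2, numpy as np
from station import manip, move_gripper, solve_ik, readout, cams, order
from scipy.spatial.transform import Rotation as Ro
def rot(q): return Ro.from_quat(np.r_[q[1:],q[0]]).as_matrix()
def quat(M):
    q=Ro.from_matrix(M).as_quat(); return [q[3],q[0],q[1],q[2]]
def down(yaw):
    # tool y down; jaw axis z at angle yaw in world xy
    y=np.array([0,0,-1.]); z=np.array([np.cos(yaw),np.sin(yaw),0]); x=np.cross(y,z)
    return quat(np.stack([x,y,z],1))
def ray(cam,u,v,h,pose=None):
    p=cams.camera_params(cam); d=np.linalg.inv(p['mtx'])@np.array([u,v,1.])
    if cam=='wrist':
        T=p['tool_from_camera']; R,t=rot(pose['ee_rot']),np.array(pose['tcp_pos'])
        o=R@T[:3,3]+t; w=R@T[:3,:3]@d
    else:
        R=p['R']; o=-R.T@p['t']; w=R.T@d
    return o+w*(h-o[2])/w[2]
def save(n,im): cv2.imwrite(f'pics/{n}.png',im[:,:,::-1])
E
python3 - <<'E'
from h import *
im=cv2.imread('pics/a_top.png')
cv2.imwrite('pics/a_crop.png',cv2.resize(im[140:300,140:400],None,fx=3,fy=3,interpolation=cv2.INTER_CUBIC))
s=cv2.imread('pics/a_side.png')
cv2.imwrite('pics/a_crop2.png',cv2.resize(s[180:400,170:430],None,fx=2.6,fy=2.6,interpolation=cv2.INTER_CUBIC))
for n,(u,v),h in [('w165',(165,210),.008),('w166',(166,239),.008),('w280',(280,236),.008),('w291',(291,264),.008),('grey',(306,205),.008),('cop',(323,264),.008),('seat',(229,252),.012),('piv',(228,203),.137),('pin',(283,150),.155),('knob',(257,170),.155),('jar',(368,211),.048)]:
    print(n,np.round(ray('top',u,v,h),4))
E
```

```text
w165 [0.5874 0.2243 0.008 ]
w166 [0.5266 0.2215 0.008 ]
w280 [ 0.5284 -0.0138  0.008 ]
w291 [ 0.4697 -0.0357  0.008 ]
grey [ 0.5926 -0.0689  0.008 ]
cop [ 0.4684 -0.1017  0.008 ]
seat [0.4967 0.0912 0.012 ]
piv [0.5758 0.0756 0.137 ]
pin [ 0.6705 -0.0289  0.155 ]
knob [0.6333 0.0196 0.155 ]
jar [ 0.5708 -0.1941  0.048 ]
```

View pics/a_crop.png

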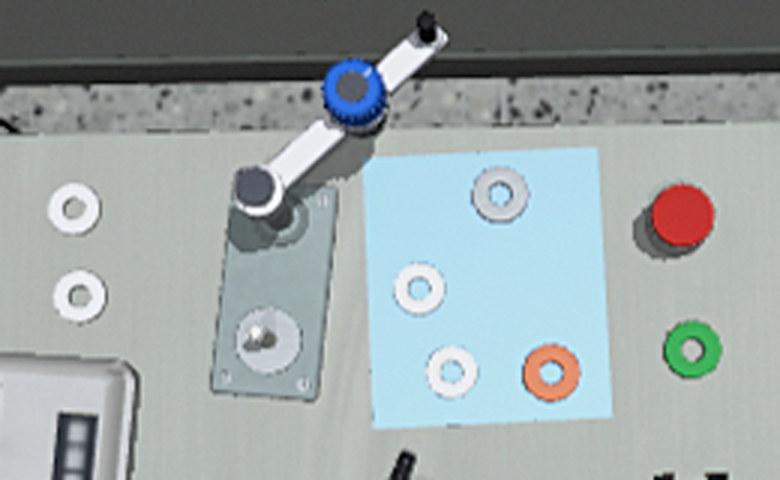

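View pics/a_crop2.png

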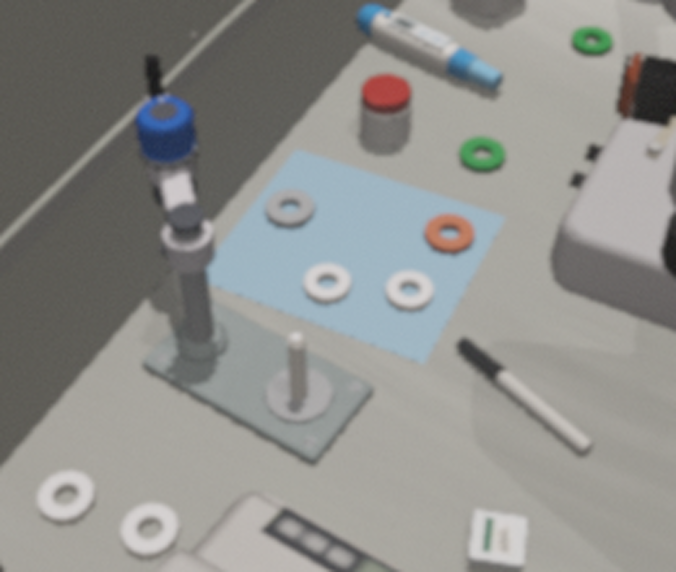

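The steel coupon is the grey ring on the blue mat at (306,205). The copper coupon is the orange ring at (323,264). The four white rings at (165,210), (166,239), (280,236) and (291,264) are the washers. The green rings at (370,257) and (465,268) are look-alikes, and I see no brass ring. All measured positions are plausible: the post–column distance is about 81 mm against the given 85 mm. Next I lift clear of the microscope and look with the wrist camera.

Run:
```python
from h import *
s=readout.observe(); p=s['tcp_pos']; print(np.round(rot(s['ee_rot']),2).tolist())
for z in (.45,.5,.55,.6): print(z, solve_ik([p[0],p[1],z],s['ee_rot']), solve_ik([.47,-.03,z],down(np.pi/2)))
```

```text
[[-0.9, -0.0, 0.44], [-0.44, 0.0, -0.9], [-0.0, -1.0, -0.0]]
0.45 [-1.21910447e+00  1.55971866e-01  8.58006085e-01  2.70745692e-05
  2.12938153e+00 -1.03069577e-01] [-1.84215472e-01 -2.65572054e-02  1.05159387e+00 -4.44089210e-16
  2.11655599e+00 -1.75501180e+00]
0.5 [-1.21910447e+00  2.10545230e-01  6.86556654e-01  2.94193278e-05
  2.24625759e+00 -1.03065531e-01] [-1.84215472e-01  2.04867170e-02  8.98155826e-01 -4.44089210e-16
  2.22295011e+00 -1.75501180e+00]
0.55 [-1.21910447e+00  2.92633023e-01  4.68830601e-01  3.33372100e-05
  2.38189585e+00 -1.03059755e-01] [-1.84215472e-01  8.49751630e-02  7.17719458e-01 -4.44089210e-16
  2.33889803e+00 -1.75501180e+00]
0.6 None [-1.84215472e-01  1.77073770e-01  4.90354532e-01 -4.44089210e-16
  2.47416435e+00 -1.75501180e+00]
```

Run:
```python
from h import *
s=readout.observe(); p=s['tcp_pos']
manip.move_l([p[0],p[1],.53],max_speed=.3)
manip.move_ptp([.44,-.04,.53],down(np.pi/2))
print(readout.observe()['time_s'])
save('b_top',cams.camera('top')); 
s=readout.observe(); save('b_wrist',cams.camera('wrist')); print(s['tcp_pos'],s['time_s'])
```

```text
3.1083
[ 0.44014006 -0.04064528  0.52963471] 3.1583
```

View pics/b_wrist.png

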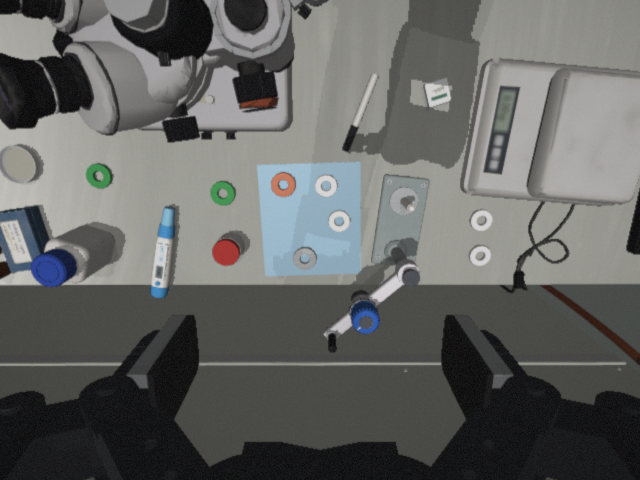

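View pics/b_top.png

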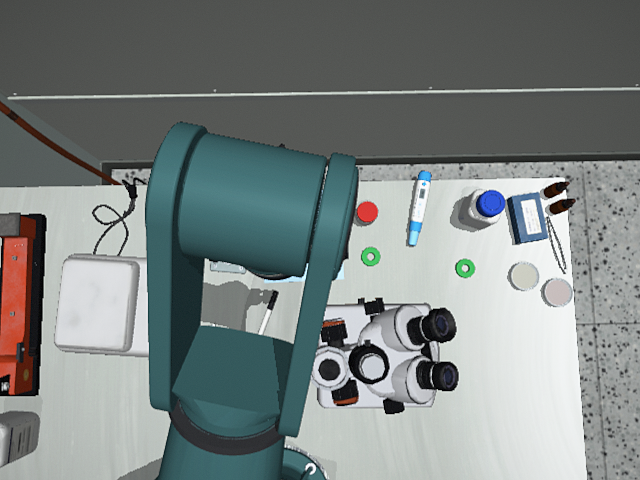

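Run:
```python
from h import *
from scipy.optimize import least_squares
D=[]
for r in (.35,.45,.55,.65):
  for z in (.05,.2,.35,.5):
    q=solve_ik([r,.0,z],down(np.pi/2))
    if q is not None:D.append((r,z,*q))
D=np.array(D); 
off=D[:,0]*np.sin(D[:,2]); print('lateral',off.min(),off.max())
rr=np.sqrt(D[:,0]**2-off**2)
def f(p):
    a,L2,L3,d,e=p; q2=D[:,3];q23=q2+D[:,4]
    return np.r_[a+L2*np.sin(q2)+L3*np.sin(q23)+e*np.cos(q23)-rr, d+L2*np.cos(q2)+L3*np.cos(q23)-e*np.sin(q23)-D[:,1]]
s=least_squares(f,[0,.4,.4,.1,0]); print(s.x,s.cost)
q=solve_ik([.468,-.102,.002],down(np.pi/2)); print(q)
a,L2,L3,d,e=s.x
print('elbow r,z-rel tcp-base d',a+L2*np.sin(q[1]),d+L2*np.cos(q[1]), 'q23',q[1]+q[2])
```

```text
lateral -0.056600000000000136 -0.05659999999999999
[-3.67228232e-10  4.49000000e-01  4.99800000e-01 -1.72200000e-01
  1.00700000e-01] 2.392715290708049e-19
[-3.33035808e-01  9.98533919e-02  1.83616089e+00 -4.44089210e-16
  1.20557837e+00 -1.90383213e+00]
elbow r,z-rel tcp-base d 0.044759705062802156 0.27456343709151465 q23 1.9360142819884723
```

Run:
```python
from h import *
p=cams.camera_params('top')
for z in (.6,.7,.75,.8,.85,.9,.95):
    c=p['R']@np.array([.44,-.0405,z])+p['t']; u=p['mtx']@c/c[2]; print(z,u[:2],590/c[2])
```

```text
0.6 [276.68549805 248.29351383] 942.4657602963554
0.7 [270.12696893 236.58850055] 1120.0187056553086
0.75 [265.82465696 228.9101602 ] 1236.4911874650309
0.8 [260.52368455 219.4495096 ] 1379.9994723032007
0.85 [253.83068038 207.50449856] 1561.1929355054533
0.9 [245.11444878 191.94863155] 1797.1593492234424
0.95 [233.29423777 170.8530895 ] 2117.1569040143204
```

Run:
```python
from h import *
for u,v in [(330,368),(295,385),(318,345),(370,363),(400,330),(318,305)]:
    print(u,v,[np.round(ray('top',u,v,h)[:2],3).tolist() for h in (0.05,.2,.3,.39)])
s=cv2.imread('pics/a_side.png'); cv2.imwrite('pics/a_crop3.png',cv2.resize(s[60:300,370:540],None,fx=2.5,fy=2.5))
s=cv2.imread('pics/a_top.png'); cv2.imwrite('pics/a_crop4.png',cv2.resize(s[290:420,270:470],None,fx=3.5,fy=3.5))
```

```text
330 368 [[0.262, -0.11], [0.276, -0.106], [0.285, -0.103], [0.294, -0.1]]
295 385 [[0.231, -0.041], [0.249, -0.046], [0.261, -0.049], [0.272, -0.051]]
318 345 [[0.306, -0.088], [0.315, -0.086], [0.321, -0.085], [0.326, -0.084]]
370 363 [[0.269, -0.189], [0.283, -0.174], [0.292, -0.165], [0.3, -0.156]]
400 330 [[0.332, -0.25], [0.337, -0.228], [0.341, -0.213], [0.344, -0.199]]
318 305 [[0.384, -0.089], [0.383, -0.088], [0.382, -0.086], [0.381, -0.085]]
```

View pics/a_crop3.png

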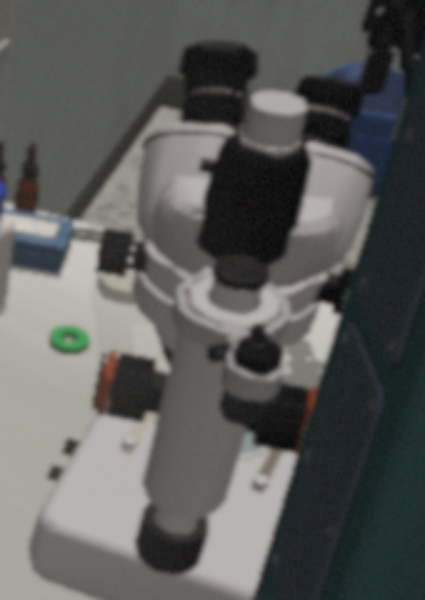

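View pics/a_crop4.png

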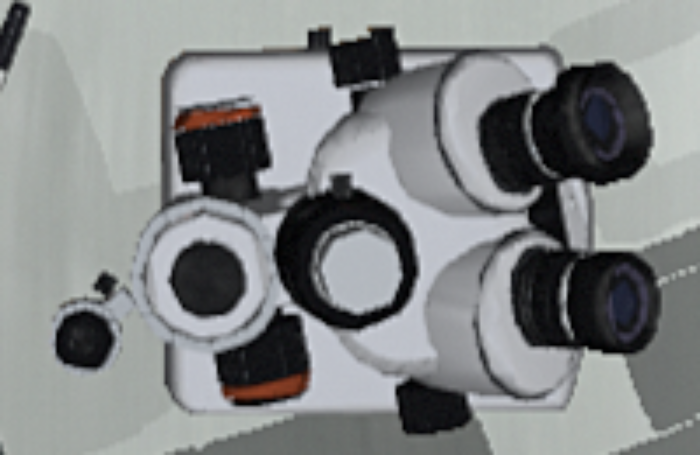

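```bash
cat >> h.py <<'E'
Y=np.pi/2
def shot(name=None):
    s=readout.observe(); im=cams.camera('wrist')
    if name: save(name,im)
    return s,im
def mask(im,kind):
    hsv=cv2.cvtColor(im,cv2.COLOR_RGB2HSV); H,S,V=[hsv[...,i].astype(int) for i in range(3)]
    if kind=='white': m=(S<35)&(V>205)
    if kind=='copper': m=((H<18)|(H>172))&(S>90)&(V>80)
    if kind=='steel': m=(S<35)&(V>70)
    return m.astype(np.uint8)*255
def rings(im,kind,s,h=.004,cam='wrist',dmin=.028,dmax=.048):
    m=cv2.morphologyEx(mask(im,kind),cv2.MORPH_OPEN,np.ones((3,3),np.uint8))
    cs,_=cv2.findContours(m,cv2.RETR_EXTERNAL,cv2.CHAIN_APPROX_NONE); out=[]
    for c in cs:
        if cv2.contourArea(c)<100: continue
        (u,v),(a,b),_=cv2.minAreaRect(c)
        if max(a,b)>1.3*min(a,b): continue
        P=ray(cam,u,v,h,s); d=np.linalg.norm(ray(cam,u+max(a,b)/2,v,h,s)-ray(cam,u-max(a,b)/2,v,h,s))
        hull=cv2.contourArea(cv2.convexHull(c))/(np.pi*a*b/4)
        if dmin<d<dmax and .85<hull<1.15: out.append((P[0],P[1],d,u,v))
    return out
E
python3 - <<'E'
from h import *
im=cv2.imread('pics/b_wrist.png')[:,:,::-1].copy()
s=readout.observe()
for k in ('white','copper','steel'):
    for r in rings(im,k,s): print(k,np.round(r,4))
manip.move_ptp([.472,-.036,.25],down(Y))
manip.move_l([.472,-.036,.12],max_speed=.2)
s,im=shot('c1'); print(s['time_s'])
for k in ('white','copper','steel'):
    for r in rings(im,k,s): print(k,np.round(r,4))
E
```

```text
white [ 5.302e-01 -9.000e-03  2.970e-02  3.390e+02  2.210e+02]
white [5.292e-01 2.257e-01 3.170e-02 4.813e+02 2.201e+02]
white [ 4.714e-01 -3.140e-02  3.060e-02  3.255e+02  1.855e+02]
copper [ 5.844e-01 -2.007e-01  4.410e-02  2.250e+02  2.525e+02]
copper [ 4.689e-01 -9.970e-02  3.540e-02  2.830e+02  1.840e+02]
5.1
copper [ 4.694e-01 -1.003e-01  3.880e-02  2.210e+02  2.285e+02]
steel [ 5.964e-01 -6.760e-02  3.900e-02  2.775e+02  3.955e+02]
steel [ 5.292e-01 -9.600e-03  3.580e-02  3.590e+02  3.125e+02]
steel [ 4.711e-01 -3.120e-02  3.500e-02  3.280e+02  2.310e+02]
```

View pics/c1.png

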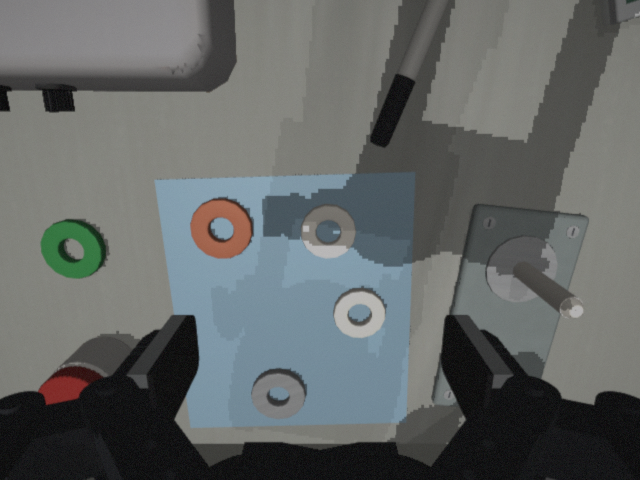

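Run:
```python
from h import *
s=readout.observe()
print('seat',ray('wrist',522,269,.012,s),'tip',ray('wrist',571,308,.072,s))
move_gripper(.62,40)
print(manip.move_l([.4711,-.0312,.03],max_speed=.15))
print(manip.move_l([.4711,-.0312,.000],max_speed=.04,force_limit=6))
s=readout.observe(); print(s['tcp_pos'],s['wrist_force'])
move_gripper(0.,40)
s,im=shot('c2'); print(s['gripper_width'],s['wrist_force'],s['time_s'])
manip.move_l([.4711,-.0312,.1],max_speed=.15)
s,im=shot('c3'); print(s['gripper_width'],s['wrist_force'],s['time_s'])
```

```text
seat [0.49485927 0.09408125 0.012     ] tip [0.4934294  0.09086674 0.072     ]
False
False
[ 4.71262981e-01 -3.12300524e-02  1.18847229e-04] [ 0.30952622 -0.09900238 -0.44906916]
0.39019368729468384 [-0.38808385  0.13069626  4.56983732] 7.5417
0.3903292663848415 [ 0.23409122 -0.01635957  0.39132101] 8.4083
```

View pics/c3.png

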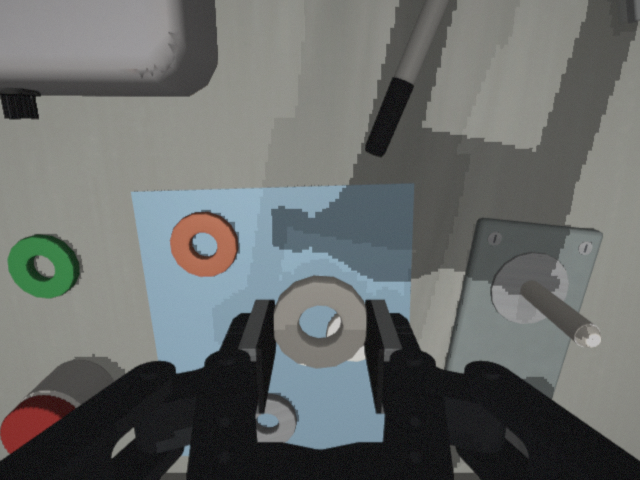

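Run:
```python
from h import *
manip.move_l([.4711,-.0312,.19],max_speed=.25)
manip.move_l([.524,.092,.19],max_speed=.25)
s,im=shot('d1'); print(s['time_s'],s['gripper_width'],s['tcp_pos'])
save('d1z',cv2.resize(im[120:300,220:420],None,fx=4,fy=3.3))
```

```text
9.65 0.3895404358995803 [0.52305127 0.09137514 0.18843845]
```

View pics/d1.png

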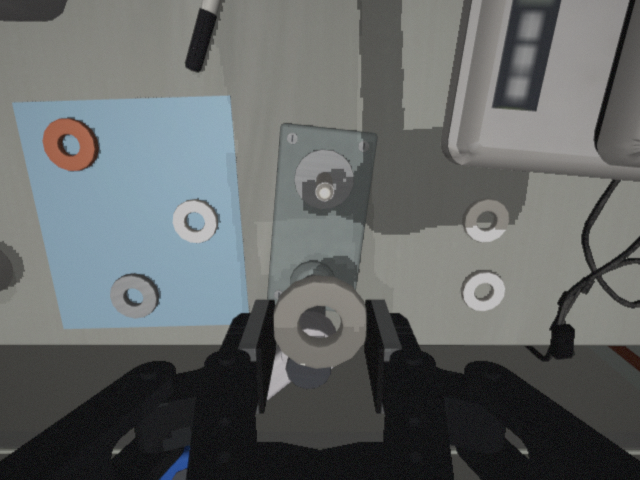

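View pics/d1z.png

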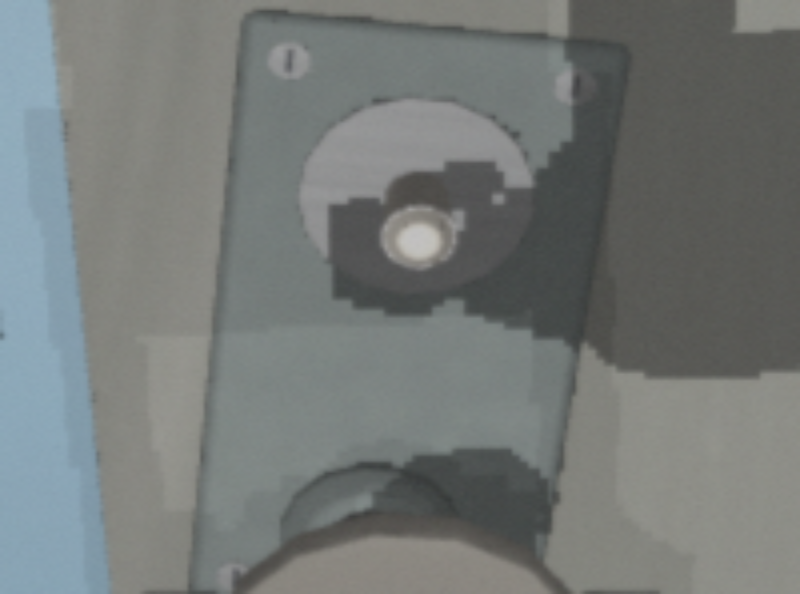

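Run:
```python
from h import *
s=readout.observe(); print(s['tcp_pos'],s['time_s'])
s['tcp_pos']=np.array([0.52305127,0.09137514,0.18843845])
im=cv2.imread('pics/d1.png')
print('tip',ray('wrist',324.75,193,.072,s),'seat',ray('wrist',324.25,179.1,.012,s))
cv2.imwrite('pics/d1r.png',cv2.resize(im[265:385,240:400],None,fx=5,fy=5))
```

```text
[0.52316637 0.0908913  0.18893729] 9.7
tip [0.49511539 0.09425153 0.072     ] seat [0.4947398  0.09453836 0.012     ]
```

View pics/d1r.png

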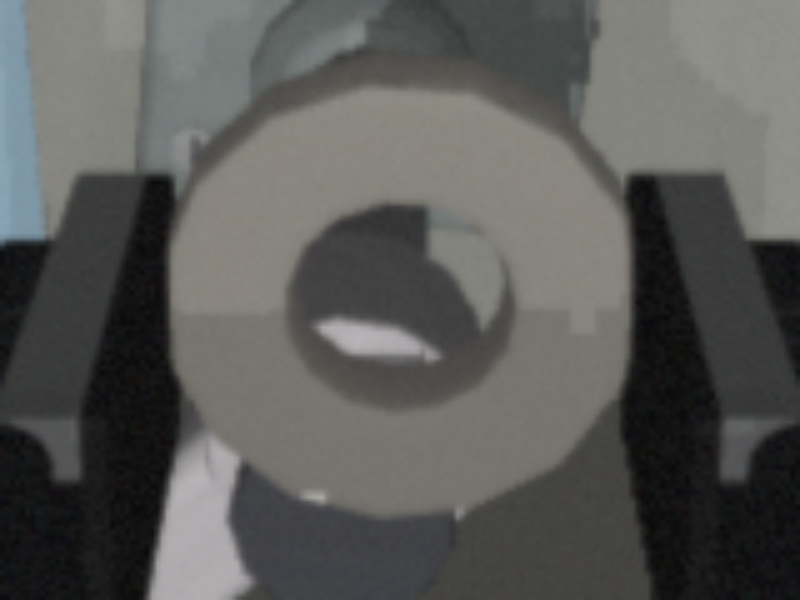

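Run:
```python
from h import *
manip.move_l([.496,.0944,.12],max_speed=.2)
manip.move_l([.496,.0944,.076],max_speed=.1,force_limit=6)
manip.hold(.2)
s,im=shot('d2'); print(s['time_s'],s['gripper_width'],s['tcp_pos'],s['wrist_force'])
save('d2z',cv2.resize(im[265:385,240:400],None,fx=5,fy=5))
```

```text
11.0167 0.3911050538720976 [0.4967674  0.09447624 0.07706751] [-0.48796452 -0.00972503  0.08977749]
```

View pics/d2z.png

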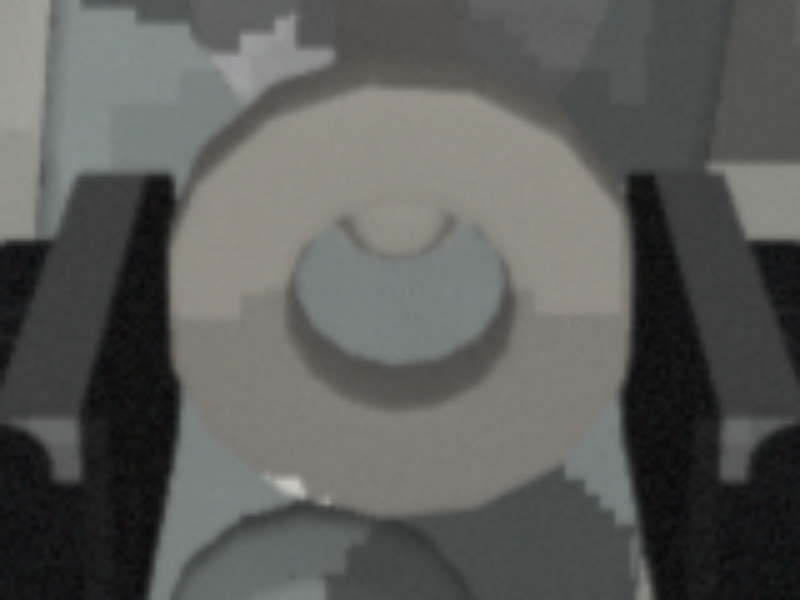

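Run:
```python
from h import *
manip.move_l([.4932,.0944,.075],max_speed=.1,force_limit=6)
manip.hold(.2)
s,im=shot('d3'); print(s['time_s'],s['gripper_width'],s['tcp_pos'],s['wrist_force'])
save('d3z',cv2.resize(im[265:385,240:400],None,fx=5,fy=5))
```

```text
11.5167 0.39531256835283124 [0.49319865 0.09438571 0.07501248] [ 0.48114567  0.16913034 -0.33601906]
```

View pics/d3z.png

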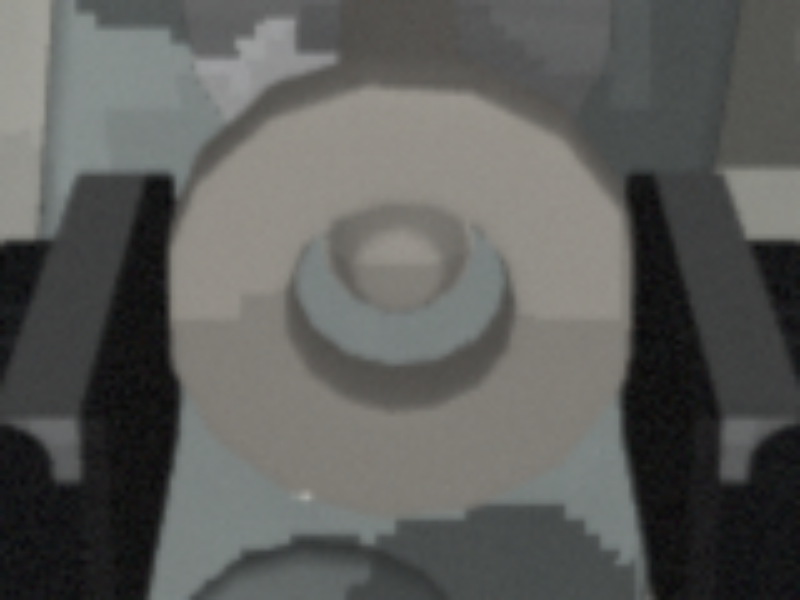

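```bash
cat >> h.py <<'E'
PX,PY=.4939,.0944
def place(zt,x=PX,y=PY):
    """ring held above the post; slide down and release with the ring's underside at about zt"""
    manip.move_l([x,y,.075],max_speed=.15,force_limit=8)
    hit=manip.move_l([x,y,zt],max_speed=.06,force_limit=8)
    s=readout.observe(); print('placed',hit,np.round(s['tcp_pos'],4),np.round(s['wrist_force'],2),round(s['gripper_width'],3))
    if hit and s['tcp_pos'][2]>zt+.006: return False
    move_gripper(.62,40)
    manip.move_l([x,y,.15],max_speed=.2)
    return True
E
python3 - <<'E'
from h import *
print(place(.016))
manip.move_l([.524,.092,.19],max_speed=.25)
manip.hold(.1)
s,im=shot('d4'); print(s['time_s'],s['tcp_pos'])
E
```

```text
placed False [0.4943 0.0944 0.0165] [ 0.43 -0.04  0.12] 0.394
True
14.5417 [0.52254348 0.09196227 0.18746772]
```

View pics/d4.png

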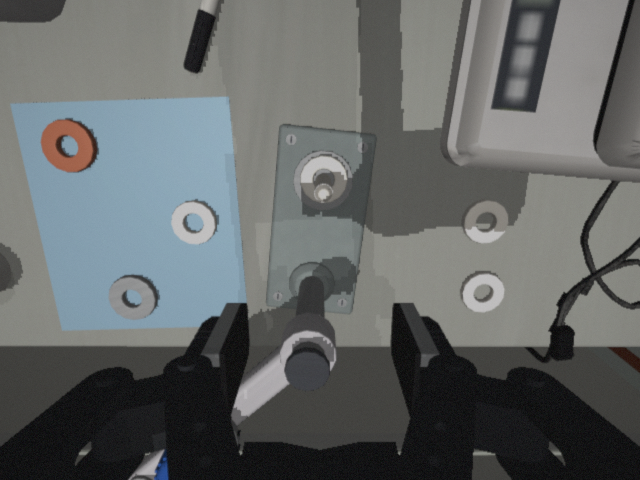

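Run:
```python
from h import *
manip.move_l([.5955,-.067,.19],max_speed=.25)
manip.move_l([.5955,-.067,.12],max_speed=.2); manip.hold(.15)
s,im=shot('e1'); print(s['time_s'],s['tcp_pos'])
for k in ('white','copper','steel'):
    for r in rings(im,k,s): print(k,np.round(r,4))
```

```text
16.0917 [ 0.59685918 -0.06685087  0.1226867 ]
steel [ 7.845e-01 -2.011e-01  2.900e-02  1.485e+02  4.645e+02]
steel [7.839e-01 6.690e-02 2.820e-02 4.910e+02 4.640e+02]
steel [ 5.95e-01 -6.70e-02  3.90e-02  3.20e+02  2.31e+02]
steel [ 5.290e-01 -9.700e-03  3.680e-02  4.150e+02  1.255e+02]
```

View pics/e1.png

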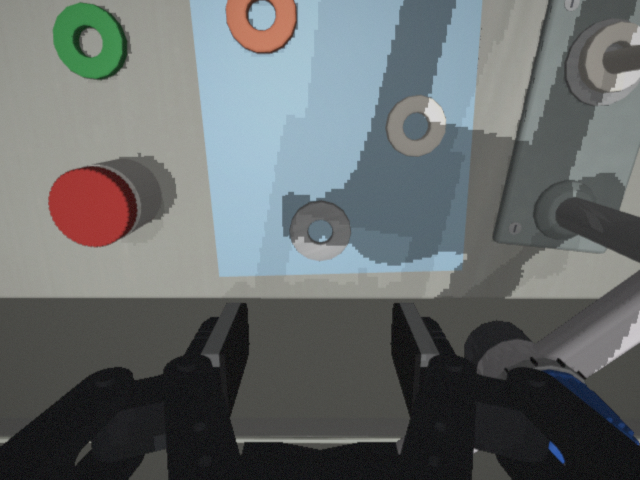

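```bash
cat >> h.py <<'E'
def pick(x,y,up=.1,tag='p'):
    move_gripper(.66,40)
    manip.move_l([x,y,.03],max_speed=.15,force_limit=10)
    hit=manip.move_l([x,y,.000],max_speed=.05,force_limit=6)
    move_gripper(0.,50)
    s=readout.observe(); print('grip',hit,np.round(s['tcp_pos'],4),round(s['gripper_width'],3))
    manip.move_l([x,y,up],max_speed=.2)
    s=readout.observe(); print('up',np.round(s['wrist_force'],2),round(s['gripper_width'],3),s['time_s'])
def above():
    manip.move_l([PX,PY,.19],max_speed=.3)
    manip.move_l([PX,PY,.075],max_speed=.15,force_limit=8); manip.hold(.2)
    s,im=shot(); print('above',np.round(s['tcp_pos'],4),np.round(s['wrist_force'],2),round(s['gripper_width'],3),s['time_s']); return im[265:385,240:400]
E
python3 - <<'E'
from h import *
pick(.595,-.067,.19)
save('e2z',cv2.resize(above(),None,fx=5,fy=5))
E
```

```text
grip False [ 0.5957 -0.0671  0.0009] 0.433
up [-0.79 -0.43 -0.53] 0.432 19.2667
above [0.4948 0.0944 0.0763] [ 0.22 -0.52  0.1 ] 0.433 21.1667
```

View pics/e2z.png

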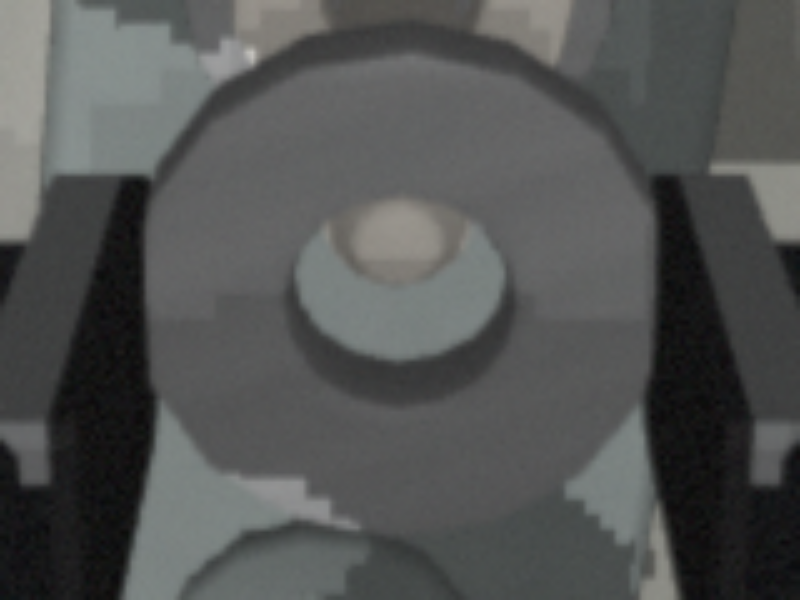

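Run:
```python
from h import *
print(place(.0235,x=.4935))
manip.move_l([.5275,-.009,.19],max_speed=.3)
manip.move_l([.5275,-.009,.12],max_speed=.2); manip.hold(.15)
s,im=shot('f1'); print(s['time_s'],s['tcp_pos'])
for k in ('white','copper','steel'):
    for r in rings(im,k,s): print(k,np.round(r,4))
```

```text
placed False [0.4934 0.0944 0.0235] [ 0.95 -0.65 -1.47] 0.433
True
24.7417 [ 0.52867859 -0.00875187  0.12202489]
copper [ 4.690e-01 -1.005e-01  3.950e-02  1.690e+02  1.395e+02]
steel [ 5.292e-01 -9.500e-03  3.510e-02  3.190e+02  2.350e+02]
```

View pics/f1.png

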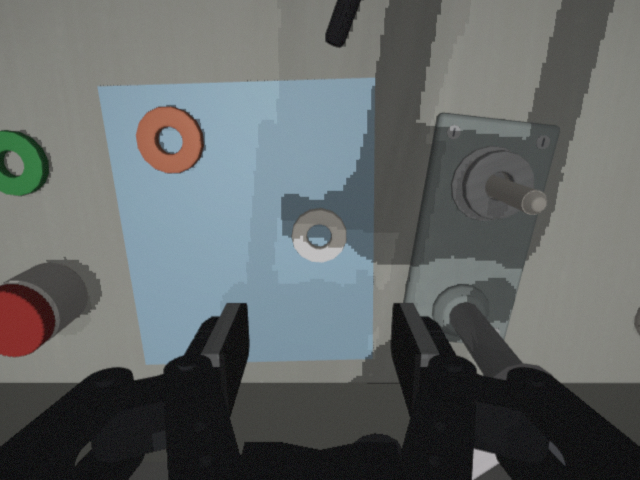

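Run:
```python
from h import *
pick(.529,-.0096,.19)
save('f2z',cv2.resize(above(),None,fx=5,fy=5))
```

```text
grip False [ 0.5298 -0.0097  0.0009] 0.382
up [ 0.28 -0.16 -0.18] 0.383 27.9417
above [0.4948 0.0944 0.0763] [-0.09  0.11 -0.18] 0.387 29.575
```

View pics/f2z.png

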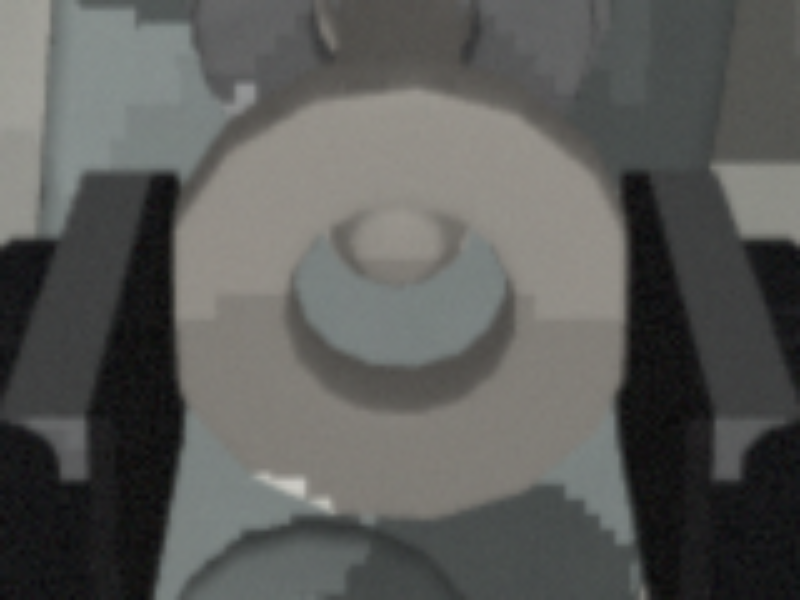

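Run:
```python
from h import *
print(place(.0315,x=.4935))
manip.move_l([.4685,-.1,.19],max_speed=.3)
manip.move_l([.4685,-.1,.10],max_speed=.15,force_limit=6); manip.hold(.15)
s,im=shot('g1'); print(s['time_s'],s['tcp_pos'],s['wrist_force'],np.round(s['tau'],1))
save('g1s',cams.camera('side'))
for k in ('white','copper','steel'):
    for r in rings(im,k,s): print(k,np.round(r,4))
```

```text
placed False [0.4935 0.0944 0.0316] [ 0.2   0.7  -0.17] 0.381
True
33.5417 [ 0.46954257 -0.10018119  0.10154149] [-0.59300496  0.07151389 -0.25260043] [  0.1 -29.  -29.3   0.   -0.    0. ]
copper [ 4.698e-01 -1.000e-01  3.790e-02  3.205e+02  2.440e+02]
```

View pics/g1s.png

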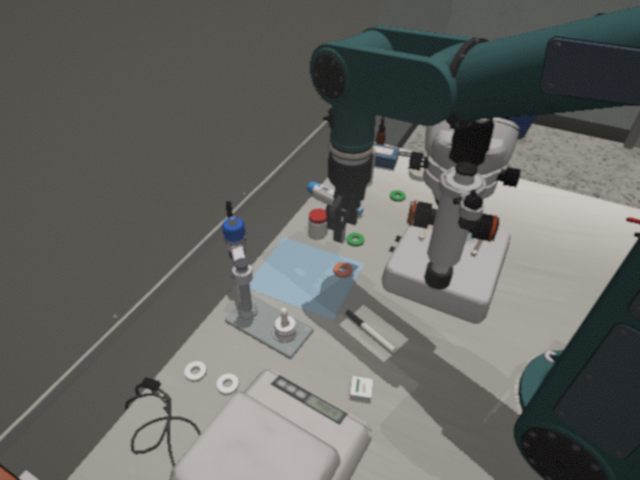

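View pics/g1.png

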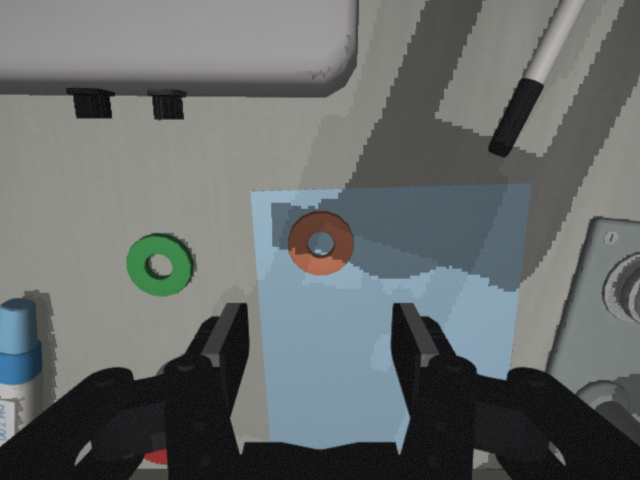

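Run:
```python
from h import *
def tri(a,b):
    A=[]
    for c,(u,v) in (('top',a),('side',b)):
        p=cams.camera_params(c); P=p['mtx']@np.c_[p['R'],p['t']]
        A.append(P)
    X=cv2.triangulatePoints(A[0],A[1],np.float64(a).reshape(2,1),np.float64(b).reshape(2,1)); return (X[:3]/X[3]).ravel()
print('cap',tri((293.5,387),(370+258/2.5,60+345/2.5)))
print('coltop',tri((329,369),(370+240/2.5,60+270/2.5)))
print('port',tri((373,366),(370+277/2.5,60+103/2.5)))
```

```text
cap [ 0.2577529  -0.04635816  0.29640349]
coltop [ 0.28410715 -0.10124315  0.30672071]
port [ 0.29432983 -0.16063133  0.38534059]
```

Run:
```python
from h import *
manip.move_l([.4695,-.1,.05],max_speed=.1); 
s=readout.observe(); print(s['tcp_pos'],np.round(s['tau'],1),np.round(s['wrist_force'],1))
save('g2s',cams.camera('side'))
```

```text
[ 0.46977576 -0.10012866  0.05029591] [  0.  -29.6 -27.6  -0.    0.    0. ] [-0.5 -0.2  0.1]
```

View pics/g2s.png

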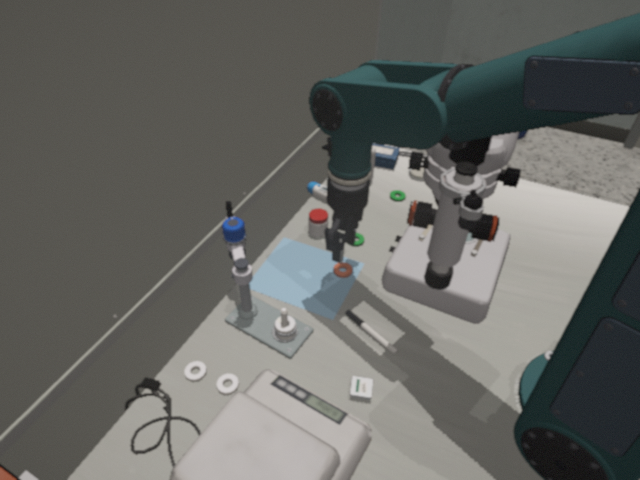

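Run:
```python
from h import *
pick(.4695,-.1,.19)
save('g3z',cv2.resize(above(),None,fx=5,fy=5))
```

```text
grip False [ 0.4702 -0.1002  0.0008] 0.433
up [ 0.29  0.91 -1.35] 0.429 37.0
above [0.4948 0.0944 0.0763] [-0.53  0.37 -0.65] 0.429 38.9167
```

View pics/g3z.png

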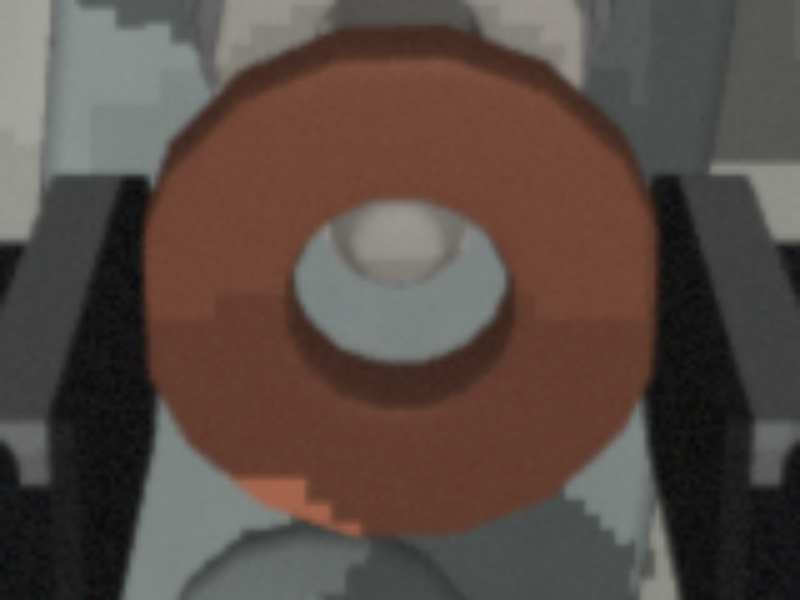

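Run:
```python
from h import *
print(place(.0395,x=.4935))
manip.move_l([PX,PY,.22],max_speed=.3)
manip.move_l([.589,.2265,.22],max_speed=.3)
manip.move_l([.589,.2265,.12],max_speed=.2); manip.hold(.15)
s,im=shot('h1'); print(s['time_s'],s['tcp_pos'])
for k in ('white','copper','steel'):
    for r in rings(im,k,s): print(k,np.round(r,4))
```

```text
placed False [0.4933 0.0943 0.0392] [ 0.6   0.07 -1.58] 0.434
True
42.8333 [0.59032634 0.22658707 0.12292136]
white [5.290000e-01 2.210000e-01 3.560000e-02 3.104588e+02 1.365647e+02]
steel [7.779e-01 9.240e-02 2.890e-02 1.485e+02 4.645e+02]
```

View pics/h1.png

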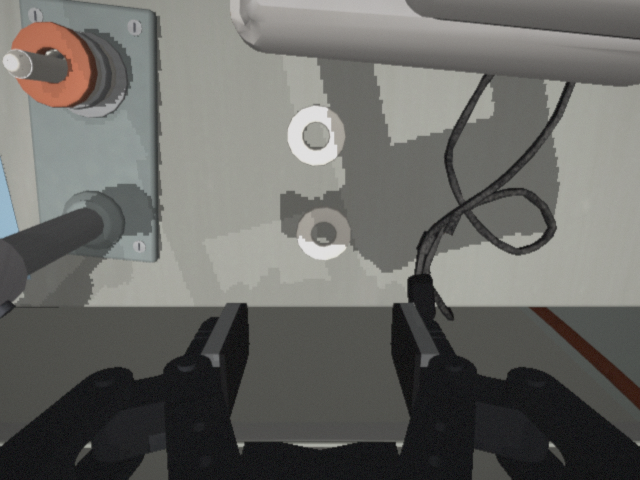

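Run:
```python
from h import *
s=dict(tcp_pos=[0.59032634,0.22658707,0.12292136],ee_rot=readout.observe()['ee_rot'])
P=ray('wrist',323.5,233.5,.004,s); print(P)
pick(P[0]-.0002,P[1],.22)
manip.move_l([PX,PY,.22],max_speed=.3)
save('h2z',cv2.resize(above(),None,fx=5,fy=5))
```

```text
[0.59016978 0.22900402 0.004     ]
grip False [0.5907 0.2292 0.0011] 0.388
up [-0.07  0.39 -0.17] 0.386 46.2
above [0.4948 0.0945 0.0763] [-0.67 -0.65  0.18] 0.388 48.2667
```

View pics/h2z.png

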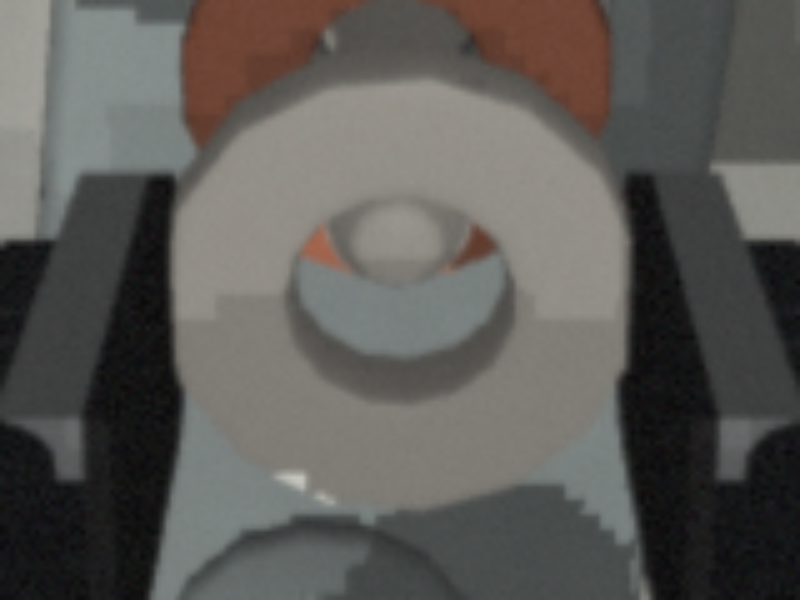

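Run:
```python
from h import *
print(place(.0475,x=.4935))
manip.move_l([.524,.092,.22],max_speed=.3); manip.hold(.15)
s,im=shot('i1'); print(s['time_s'],s['tcp_pos'])
manip.move_ptp([.55,.0,.36],down(Y)); manip.hold(.15)
s,im=shot('i2'); print(s['time_s'],s['tcp_pos'].tolist(),s['ee_rot'].tolist())
save('i2s',cams.camera('side'))
```

```text
placed False [0.4934 0.0944 0.047 ] [ 1.2  -0.63 -1.18] 0.389
True
50.7333 [0.52247681 0.09194418 0.21699178]
51.65 [0.5492752552174258, 0.0010600980645266676, 0.35723704407015827] [0.7074009178918652, -0.7068077920380943, 0.0012104842109758836, 0.0022849962703911323]
```

View pics/i1.png

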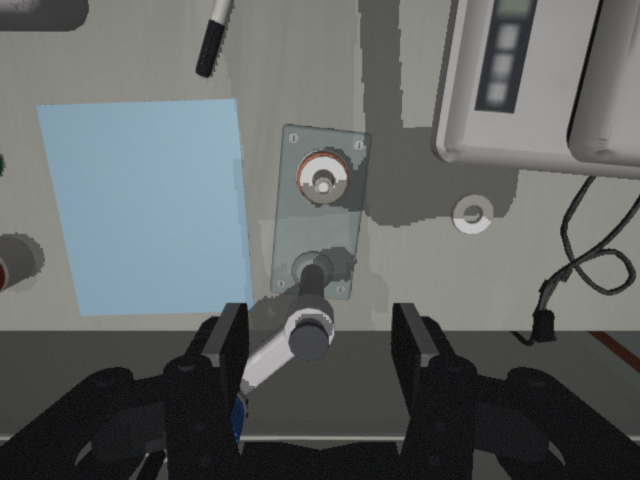

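View pics/i2.png

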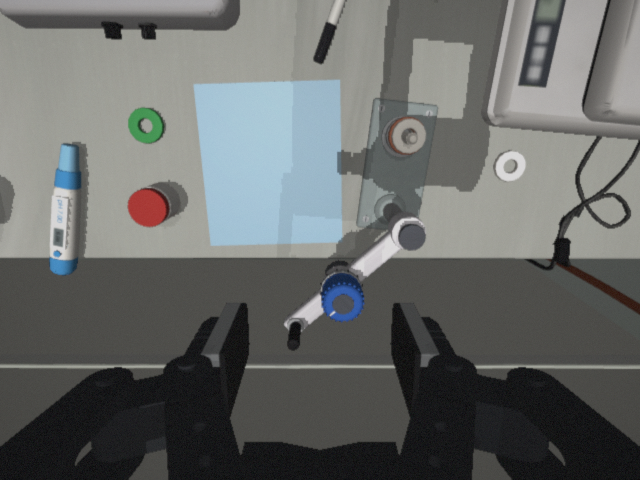

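View pics/i2s.png

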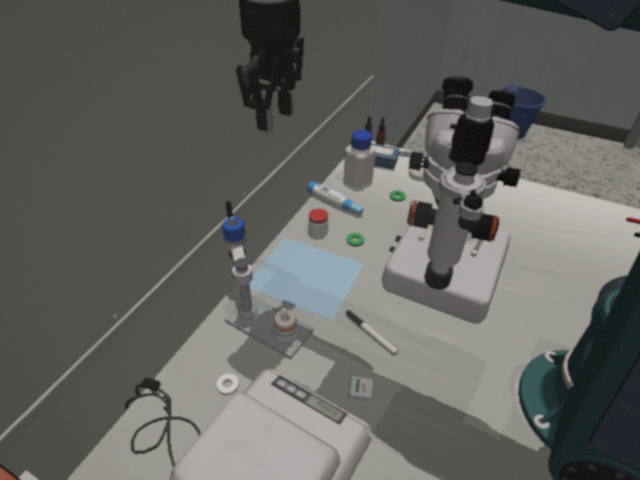

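Run:
```python
from h import *
s=dict(tcp_pos=[0.54928,0.00106,0.35724],ee_rot=readout.observe()['ee_rot'])
im=cv2.imread('pics/i2.png'); cv2.imwrite('pics/i2z.png',cv2.resize(im[200:360,270:440],None,fx=4.5,fy=3.7))
pv=ray('wrist',411,236,.137,s); pn=ray('wrist',294,343,.155,s); kn=ray('wrist',343,304,.155,s)
tip=ray('wrist',410,138,.072,s)
print('pivot',pv,'pin',pn,'knob',kn,'tip',tip, np.linalg.norm((pn-pv)[:2]),np.linalg.norm((kn-pv)[:2]),np.linalg.norm((pv-tip)[:2]))
for n in(pn,kn): d=(n-pv)[:2]; print(np.degrees(np.arctan2(d[1],d[0])))
d=(tip-pv)[:2]; print('dir0',np.degrees(np.arctan2(d[1],d[0])))
s1=dict(tcp_pos=[0.52247681,0.09194418,0.21699178],ee_rot=s['ee_rot'])
a=[ray('wrist',u,v,.009,s1) for u,v in((293,139),(360,145),(277,290),(341,289))]
print(np.round(a,4)); d=(a[2]+a[3]-a[0]-a[1])/2; print('yaw',np.degrees(np.arctan2(d[1],d[0])),'coltop',ray('wrist',309,340,.137,s1))
```

```text
pivot [0.57807554 0.08371357 0.137     ] pin [ 0.67651764 -0.02276939  0.155     ] knob [0.63689488 0.02217248 0.155     ] tip [0.49470947 0.09115613 0.072     ] 0.14501540232518673 0.08512943243713321 0.08369763196817517
-47.24702254687446
-46.29543236180617
dir0 174.89840904369038
[[0.4656 0.07   0.009 ]
 [0.4703 0.125  0.009 ]
 [0.5989 0.0532 0.009 ]
 [0.5979 0.1113 0.009 ]]
yaw -6.65926336658021 coltop [0.57693602 0.08540522 0.137     ]
```

View pics/i2z.png

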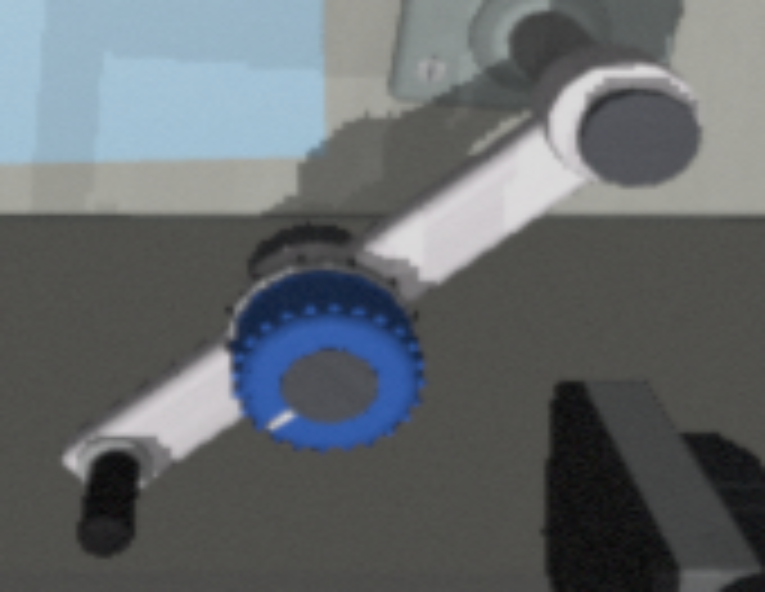

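```bash
cat >> h.py <<'E'
HX,HY=.5783,.0845
def pinpose(deg,z):
    a=np.radians(deg); return [HX+.147*np.cos(a),HY+.147*np.sin(a),z], down(a+np.pi/2)
E
python3 - <<'E'
from h import *
from h import pinpose
p,o=pinpose(-47,.25)
for d in range(-47,-190,-10):
    q=solve_ik(*pinpose(d,.128)); 
    if q is None: print(d,None)
manip.move_ptp(p,o); move_gripper(.45,20)
print(solve_ik(*pinpose(-47,.128)))
hit=manip.move_l(pinpose(-47,.128)[0],max_speed=.1,force_limit=5)
s=readout.observe(); print(hit,s['tcp_pos'],s['wrist_force'],s['time_s'])
s,im=shot('j1'); save('j1s',cams.camera('side'))
E
```

```text
[-1.17357535e-01  4.10270736e-01  1.18226113e+00 -4.44089210e-16
  1.54906079e+00 -8.67849114e-01]
False [ 0.67916373 -0.02308218  0.12921218] [ 0.08055818 -0.46058433  0.37842313] 54.2
```

View pics/j1.png

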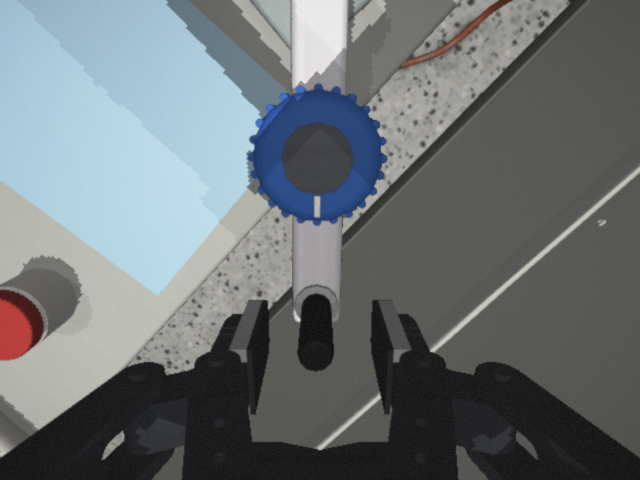

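View pics/j1s.png

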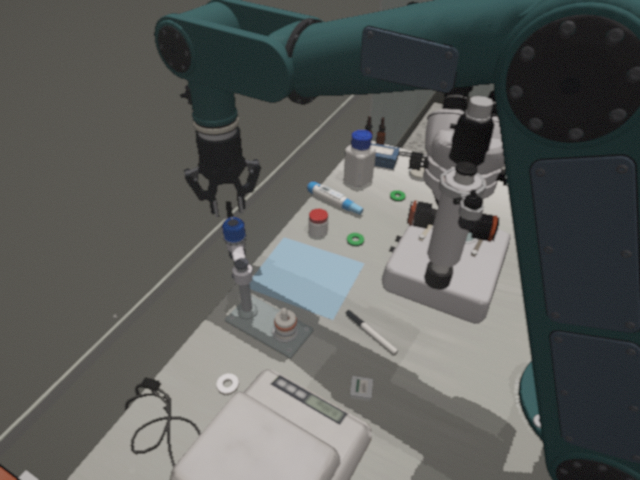

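Run:
```python
from h import *
move_gripper(.22,20)
hit=False
for d in list(range(-60,-180,-15))+[-180,-184]:
    p,o=pinpose(d,.128)
    hit=manip.move_l(p,frame=o,max_speed=.15,force_limit=8)
    if hit: break
s=readout.observe(); print(d,hit,s['tcp_pos'],s['wrist_force'],s['time_s'])
if not hit:
    p,o=pinpose(-190,.128)
    hit=manip.move_l(p,frame=o,max_speed=.02,force_limit=4)
    s=readout.observe(); print(hit,s['tcp_pos'],s['wrist_force'],s['time_s'])
    d=np.array(s['tcp_pos'])[:2]-[HX,HY]; print(np.degrees(np.arctan2(d[1],d[0])),np.linalg.norm(d))
shot('k1')
```

```text
-184 False [0.4320089  0.09388093 0.12797862] [ 0.34417618 -0.3931528   0.22073155] 58.55
True [0.43254702 0.10425951 0.12742229] [-0.06029856 -1.78584985  0.25901223] 59.1083
172.27956453245096 0.14708626568835384
```

View pics/k1.png

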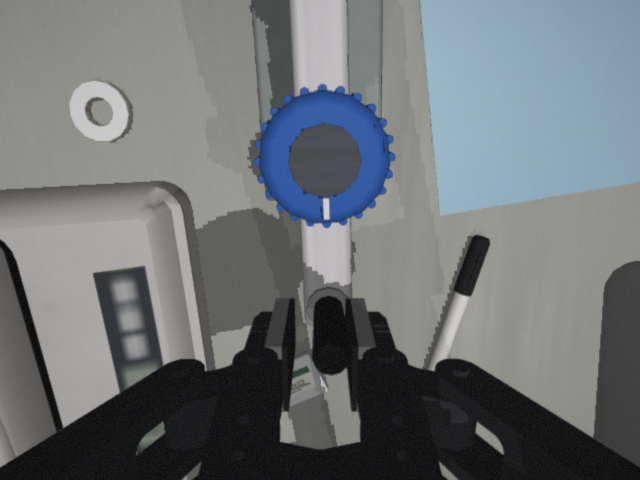

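Run:
```python
from h import *
s=readout.observe()
print('knob',ray('wrist',324.5,159,.155,s))
p,o=pinpose(-192,.128)
hit=manip.move_l(p,frame=o,max_speed=.02,force_limit=8)
s=readout.observe(); d=np.array(s['tcp_pos'])[:2]-[HX,HY]; print(hit,np.degrees(np.arctan2(d[1],d[0])),s['wrist_force'])
p,o=pinpose(-186.7,.128); manip.move_l(p,frame=o,max_speed=.05)
move_gripper(.5,20)
p[2]=.24; manip.move_l(p,max_speed=.2)
manip.move_ptp([.50,.06,.30],down(Y)); manip.hold(.15)
s,im=shot('k2'); print(s['time_s'],s['tcp_pos'].tolist())
```

```text
knob [0.49519161 0.0938761  0.155     ]
True 172.31290688806513 [-0.00397153 -1.47535438  0.75332399]
63.725 [0.49996089781824704, 0.06002786380184326, 0.2999916443612512]
```

View pics/k2.png

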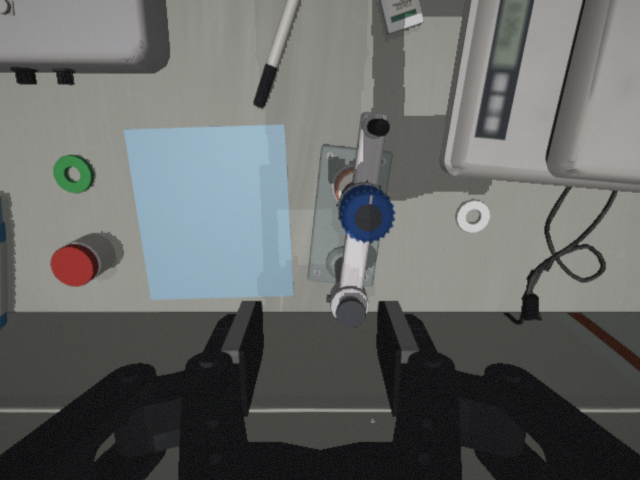

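```bash
cat >> h.py <<'E'
KX,KY=.4945,.0942
def q6turn(q6):
    q=np.array(readout.observe()['qpos'],float); q[5]=q6; manip.goto_joints(q.tolist())
E
python3 - <<'E'
from h import *
q=solve_ik([KX,KY,.25],down(Y)); yaw=q[0]+2.45
q=solve_ik([KX,KY,.25],down(yaw)); print(q)
manip.move_ptp([KX,KY,.25],down(yaw)); print(readout.observe()['qpos'])
move_gripper(.6,40)
hit=manip.move_l([KX,KY,.127],max_speed=.12,force_limit=6); manip.hold(.2)
s,im=shot('l1'); print(hit,s['tcp_pos'],s['wrist_force'],s['wrist_torque'],s['time_s'])
E
```

```text
[ 7.55646847e-02 -1.99192767e-02  1.44431123e+00 -4.44089210e-16
  1.71720070e+00 -2.45000000e+00]
[ 7.55075207e-02 -2.00324476e-02  1.44386011e+00 -1.19105847e-04
  1.71725383e+00 -2.44881028e+00]
False [0.49499587 0.09426264 0.12786549] [-0.4210183   0.09205552  0.60610515] [-0.0364265   0.02226134 -0.00900091] 66.2583
```

View pics/l1.png

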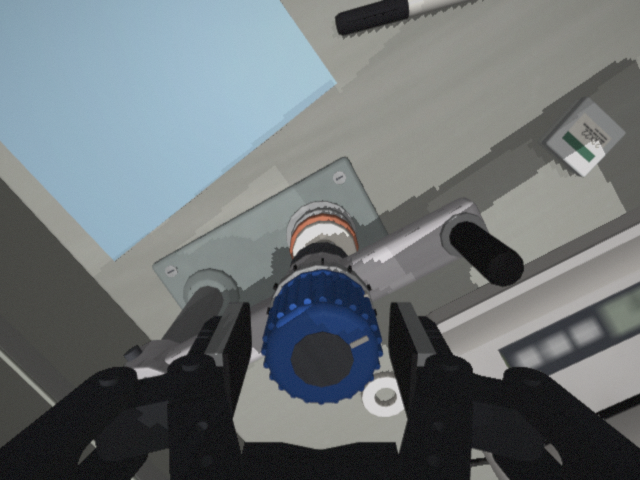

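Run:
```python
from h import *
move_gripper(0,45)
s=readout.observe(); print('w',s['gripper_width'],s['wrist_force'],s['wrist_torque'],s['tau'][5],s['tcp_pos'],s['time_s'])
q0=np.array(s['qpos'])
for k in range(1,7):
    q=q0.copy(); q[5]=q0[5]+.15*k; manip.goto_joints(q.tolist())
    s=readout.observe(); print(round(s['qpos'][5],3),np.round(s['wrist_force'],1),np.round(s['wrist_torque'],3),round(s['tau'][5],3),round(s['time_s'],2),round(s['gripper_width'],3))
np.save('q0.npy',q0)
shot('l2')
```

```text
w 0.44107554654199976 [-3.19764436 -0.41828577  4.74511956] [ 0.11902607  0.4321562  -0.02585163] 0.013754589599557221 [0.49438315 0.09436936 0.12772306] 66.5667
-2.303 [-1.4 -0.   1.7] [ 0.021  0.132 -0.046] 0.053 66.83 0.443
-2.155 [-0.5  0.   2.2] [ 0.003  0.145 -0.052] 0.039 67.1 0.442
-2.006 [-0.4 -0.   1.6] [ 0.022  0.125 -0.086] 0.035 67.37 0.438
-1.856 [-1.8 -0.6  1.5] [ 0.042  0.06  -0.029] 0.034 67.63 0.44
-1.706 [-1.   0.4  1.7] [-0.04   0.096 -0.043] 0.034 67.9 0.442
-1.556 [-0.5 -1.1  0.9] [-0.104  0.035 -0.033] 0.034 68.17 0.439
```

View pics/l2.png

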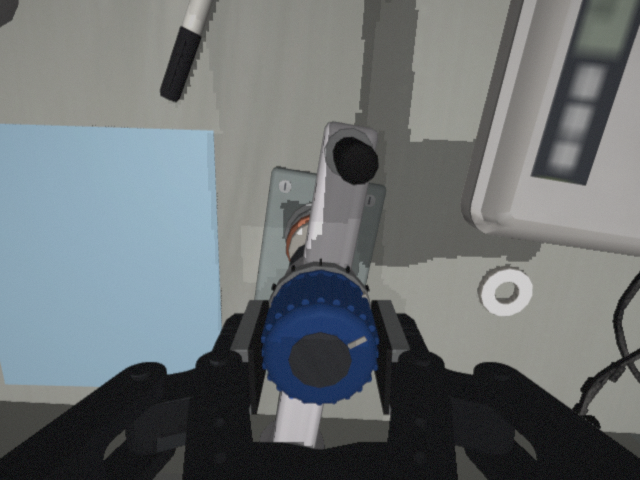

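Run:
```python
from h import *
q0=np.load('q0.npy')
for a in np.arange(-1.25,1.51,.25):
    q=q0.copy(); q[5]=a; manip.goto_joints(q.tolist())
    s=readout.observe(); print(round(s['qpos'][5],3),np.round(s['wrist_force'],1),np.round(s['wrist_torque'][2],3),round(s['tau'][5],3),round(s['time_s'],2),round(s['gripper_width'],3))
    if abs(s['tau'][5])>.1: break
shot('l3'); save('l3s',cams.camera('side'))
```

```text
-1.255 [-0.4 -0.8  1.3] 0.021 -0.002 68.61 0.442
-1.005 [-0.3 -1.2  2.5] -0.043 0.005 68.96 0.442
-0.755 [-0.  -2.3  1.7] -0.028 0.006 69.31 0.44
-0.505 [-0.6 -3.1  3.3] -0.062 0.007 69.66 0.44
-0.255 [-2.1 -3.1  3.1] -0.052 0.007 70.01 0.44
-0.006 [-1.8 -3.9  2.6] -0.015 0.007 70.36 0.439
0.244 [-2.  -4.8  2.5] -0.097 -0.02 70.71 0.441
0.494 [-2.9 -5.4  3.5] 0.014 -0.025 71.06 0.44
0.744 [-3.3 -4.5  4. ] -0.119 -0.026 71.41 0.443
0.994 [-3.9 -4.9  3.5] -0.047 -0.026 71.76 0.442
1.244 [-3.  -4.   4.6] -0.084 -0.026 72.11 0.435
1.493 [-3.3 -4.9  4.3] -0.073 -0.024 72.46 0.441
```

View pics/l3.png

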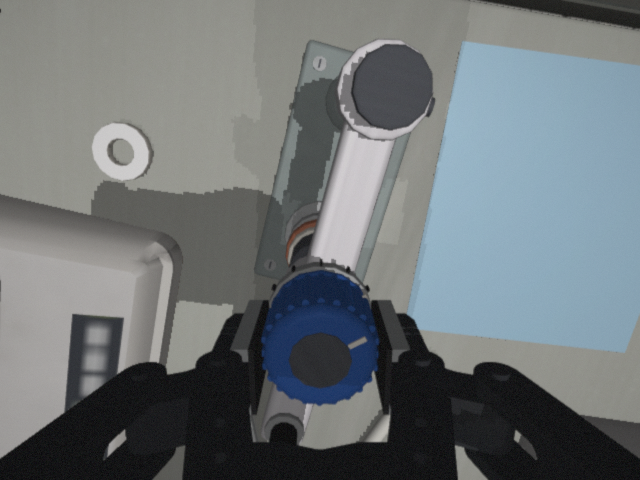

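View pics/l3s.png

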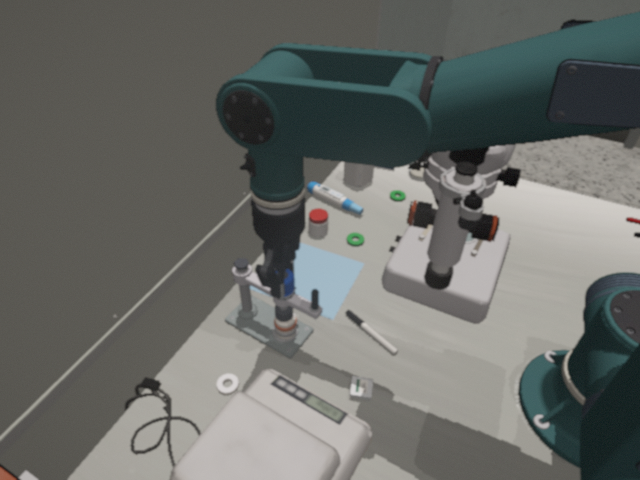

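```bash
cat >> h.py <<'E'
def tz(n=8):
    T=[];U=[]
    for _ in range(n):
        manip.hold(.02); s=readout.observe(); T.append(s['wrist_torque'][2]); U.append(s['tau'][5])
    return np.mean(T),np.mean(U),s
E
python3 - <<'E'
from h import *
q0=np.load('q0.npy')
move_gripper(.6,45)
q=q0.copy(); q[5]=1.49
manip.goto_joints(q.tolist()); print('free',tz(15)[:2])
q[5]=-1.2; manip.goto_joints(q.tolist()); print('free',tz(15)[:2])
save('m0',shot()[1])
move_gripper(0,45); print(tz()[:2])
for a in np.arange(-1.0,-.59,.2):
    q=q0.copy(); q[5]=a; manip.goto_joints(q.tolist())
    t,u,s=tz(); print(round(s['qpos'][5],3),np.round(s['wrist_force'],1),round(t,3),round(u,3),round(s['time_s'],2),round(s['gripper_width'],3))
shot('m1')
E
```

```text
free (np.float64(0.0008057609473005614), np.float64(-0.004795155255123973))
free (np.float64(-0.009560491390600152), np.float64(0.0008560196238249773))
(np.float64(0.013442966702642459), np.float64(0.017291158583248034))
-1.002 [-2.6 -1.8  3.3] 0.024 0.011 76.77 0.44
-0.803 [-3.3 -2.5  5.2] 0.033 0.026 77.21 0.444
-0.602 [-1.9 -2.3  5.3] -0.08 -0.064 77.65 0.443
```

View pics/m1.png

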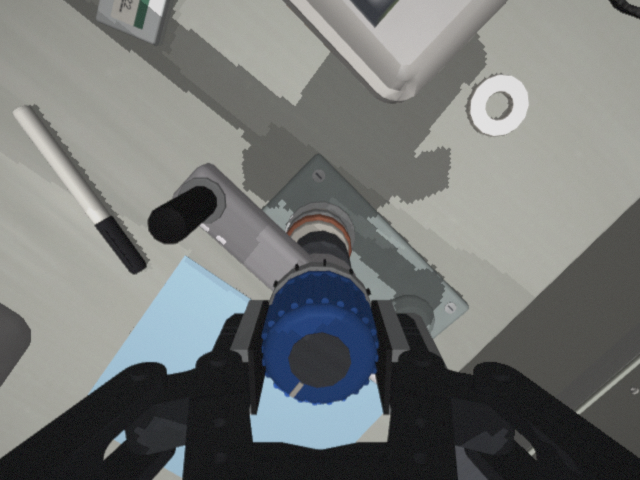

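```bash
cat > turn.py <<'E'
from h import *
import sys
q0=np.load('q0.npy'); a0,a1,st,thr=map(float,sys.argv[1:5])
pk=0
for a in np.arange(a0,a1+1e-6,st):
    q=q0.copy(); q[5]=a; manip.goto_joints(q.tolist())
    t,u,s=tz(5); print(round(s['qpos'][5],3),np.round(s['wrist_force'],1),round(t,3),round(u,3),round(s['time_s'],2),round(s['gripper_width'],3))
    pk=max(pk,-u)
    if -u>thr: print('thr'); break
    if pk>.13 and -u<pk-.06: print('DROP'); break
E
python3 turn.py -.55 -.2 .05 .13; python3 -c "
from h import *
shot('m2')"
```

```text
-0.552 [-4.1 -3.7  5.2] -0.064 -0.066 78.03 0.443
-0.502 [-3.6 -2.4  5.3] -0.074 -0.066 78.37 0.442
-0.452 [-2.8 -2.4  5.9] -0.098 -0.066 78.7 0.444
-0.402 [-2.7 -2.5  5.1] -0.118 -0.066 79.03 0.442
-0.352 [-3.4 -2.4  4.6] -0.071 -0.066 79.37 0.438
-0.302 [-2.8 -1.9  5.4] -0.09 -0.066 79.7 0.443
-0.252 [-3.1 -2.1  4.9] -0.075 -0.066 80.03 0.438
-0.202 [-3.  -3.6  5.5] -0.025 -0.014 80.37 0.445
```

View pics/m2.png

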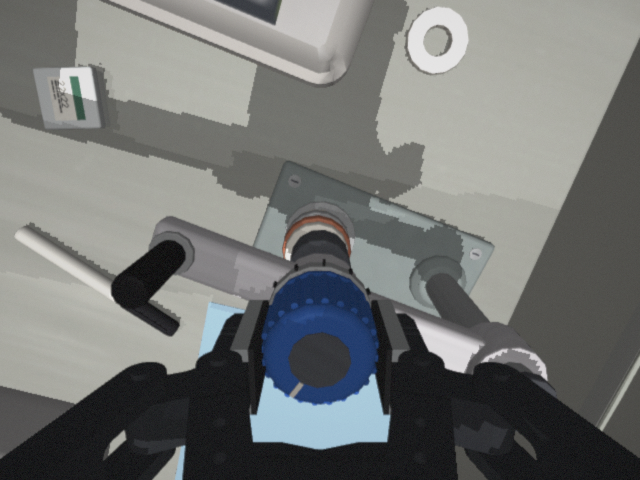

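```bash
python3 turn.py -.17 .1 .03 .11; python3 -c "
from h import *
s,im=shot('m3')
cv2.imwrite('pics/m3z.png',cv2.resize(im[190:420,230:410],None,fx=3,fy=2.6)[:,:,::-1])"
```

```text
-0.172 [-2.7 -1.8  4.6] -0.021 0.001 80.75 0.437
-0.142 [-3.4 -2.2  4.9] 0.03 0.023 81.08 0.44
-0.112 [-2.5 -2.1  6.2] 0.031 0.043 81.42 0.443
-0.082 [-3.3 -1.5  6. ] 0.064 0.062 81.75 0.444
-0.052 [-3.8 -3.   5.4] 0.086 0.079 82.08 0.441
-0.022 [-2.4 -3.4  6.1] 0.096 0.093 82.42 0.442
0.008 [-2.9 -1.9  5.8] 0.105 0.102 82.75 0.443
0.038 [-3.3 -1.9  4.3] 0.092 0.104 83.08 0.443
0.068 [-2.9 -2.   6.1] 0.084 0.1 83.42 0.441
0.097 [-3.  -1.7  5. ] 0.081 0.094 83.75 0.437
```

View pics/m3z.png

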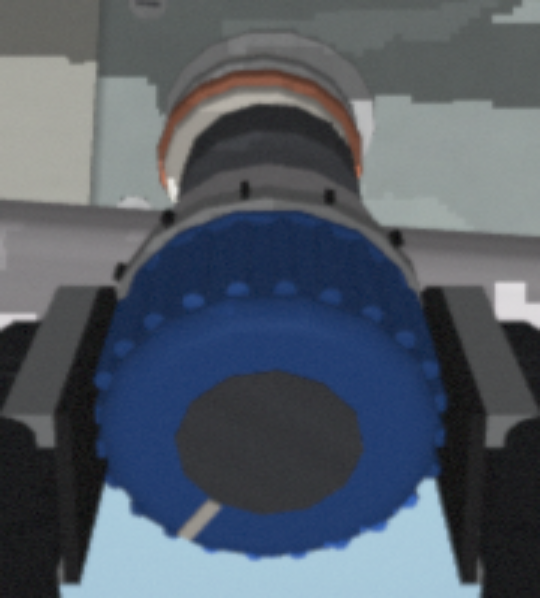

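```bash
cat > turn2.py <<'E'
from h import *
import sys
q0=np.load('q0.npy'); a0,a1,st=map(float,sys.argv[1:4]); last=None
for a in np.arange(a0,a1+1e-6,st):
    q=q0.copy(); q[5]=a; manip.goto_joints(q.tolist())
    t,u,s=tz(5); print(round(s['qpos'][5],3),round(t,3),round(u,3),round(s['time_s'],2))
    if last is not None and u<last-.025: print('DROP'); break
    last=u
s,im=shot(sys.argv[4])
cv2.imwrite(f'pics/{sys.argv[4]}z.png',cv2.resize(im[190:420,230:410],None,fx=3,fy=2.6)[:,:,::-1])
E
python3 turn2.py .117 .2 .02 m4
```

```text
0.115 0.094 0.087 84.13
0.135 0.01 0.001 84.47
DROP
```

View pics/m4z.png

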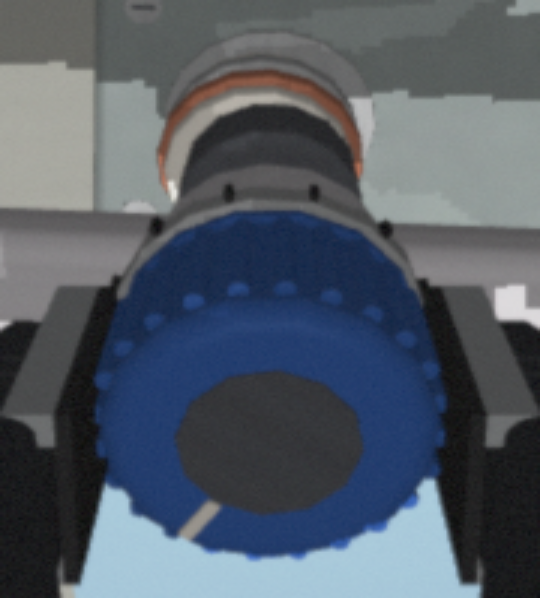

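Run:
```python
from h import *
move_gripper(.6,45); manip.hold(.3)
t,u,s=tz(5); print(t,u,s['time_s'])
s,im=shot('m5')
cv2.imwrite(f'pics/m5z.png',cv2.resize(im[190:420,230:410],None,fx=3,fy=2.6)[:,:,::-1])
```

```text
-0.02480302904208582 -0.0010889002223848365 85.1833
```

View pics/m5z.png

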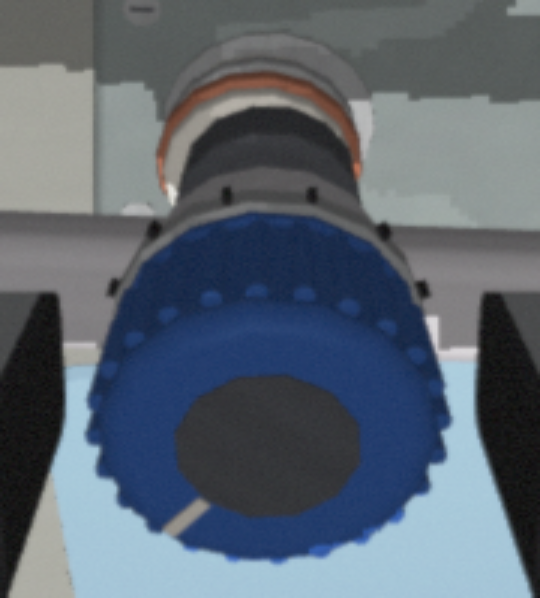

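Run:
```python
from h import *
manip.move_l([KX,KY,.26],max_speed=.15)
manip.move_ptp([.515,.094,.30],down(Y)); manip.hold(.3)
s,im=shot('n1'); print(s['time_s'],s['tcp_pos'])
cv2.imwrite('pics/n1z.png',cv2.resize(im[100:280,240:400],None,fx=4,fy=3.3)[:,:,::-1])
manip.move_ptp([.60,.094,.30],down(Y)); manip.hold(.2)
s,im=shot('n2')
cv2.imwrite('pics/n2z.png',cv2.resize(im[40:240,220:420],None,fx=3.5,fy=3)[:,:,::-1])
sd=cams.camera('side'); cv2.imwrite('pics/n2s.png',cv2.resize(sd[220:380,190:390],None,fx=3.5,fy=3.5)[:,:,::-1])
```

```text
88.0167 [0.51496298 0.0940065  0.29996372]
```

View pics/n1z.png

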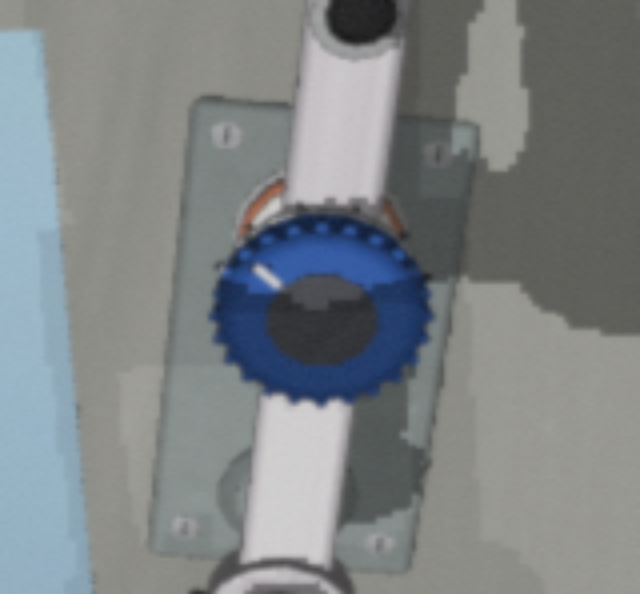

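View pics/n2z.png

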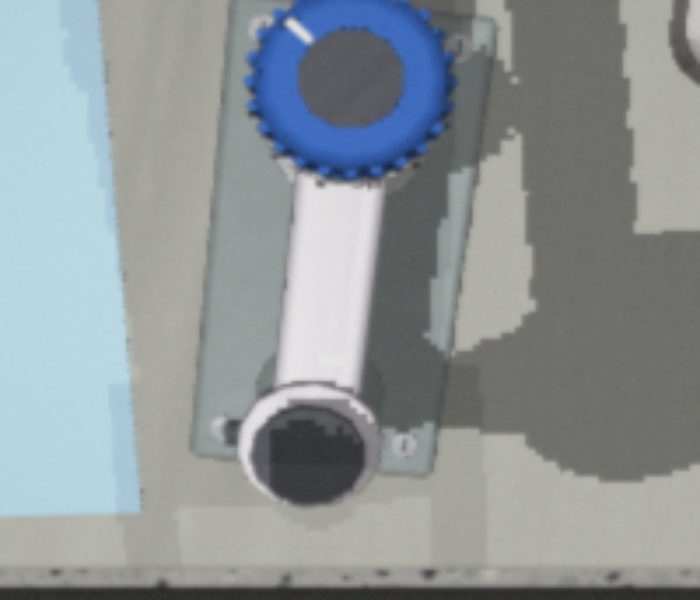

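View pics/n2s.png

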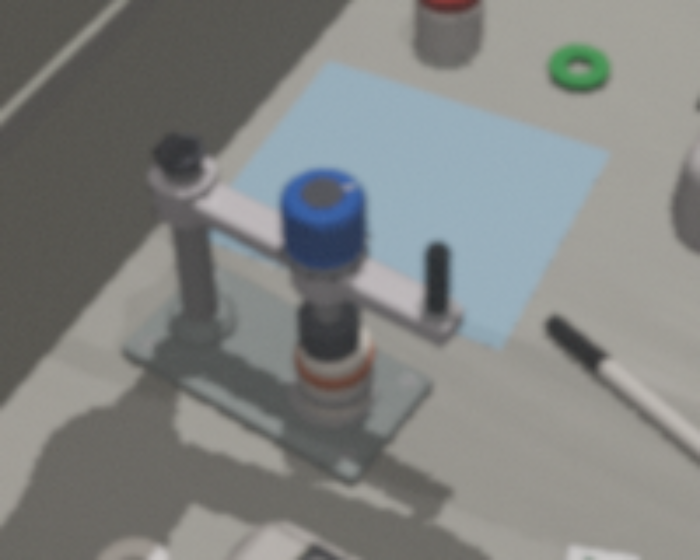

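Run:
```python
from h import *
im=cams.camera('side'); save('z1',im)
a=cv2.imread('pics/a_side.png')[:,:,::-1].copy()
def red(i):
    h=cv2.cvtColor(i,cv2.COLOR_RGB2HSV); m=((h[...,0]<6)|(h[...,0]>174))&(h[...,1]>150)&(h[...,2]>60); m=m[190:250,290:340]; y,x=np.nonzero(m); return x.mean()+290,y.mean()+190,m.sum()
print(red(a),red(im)); print(readout.observe()['time_s'])
order.sign_off()
```

```text
(np.float64(318.1297709923664), np.float64(214.59541984732823), np.int64(131)) (np.float64(318.00757575757575), np.float64(214.63636363636363), np.int64(132))
88.85
the job is handed in; nothing more can be done
```

The stack is built and clamped, and I handed the job in at about 89 s of the 210 s allowed.

- **Stack:** From the seat up it is washer, steel coupon, washer, copper coupon, washer. No brass coupon was in view, and I left the green look-alikes alone. The fourth washer is still on the table as the spare.
- **Arm:** I swung it by the pin onto its stop. It stopped at 172.3° in two separate pushes, and in the last picture it lies parallel to the base plate.
- **Knob:** I turned it about 5.3 rad in two grasps until the torque rose and then suddenly dropped. I stopped there and released at once. From the pictures I estimate the slip at about 0.46 rad, against the stated 0.5, which fits one click. My mark-to-line measurement was about 4° off perfect alignment, which I put down to perspective.
- **Final checks:** The side view shows the foot pressed on the top washer. The jar's red lid is within 0.2 pixel of where it started. The gripper was clear of everything.
- **Measurement disagreements:**
  - The wrist camera put the post about 1 mm off in x, which I corrected by sighting the tip through the ring.
  - During the last turn the wrist torque carried an offset of about 0.1 Nm. I judged the click by the sudden drop and the pictures, because the absolute torque value was not reliable.

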